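# Set the stone tension of a melanger by feel and rim scale

### The job

The roller stones of the chocolate melanger are slack. Turn its tension wheel clockwise until you feel the screw meet the spring, then a further quarter turn past that point, which is three divisions of the rim scale at the pointer on the far side, and leave it there. Do not overtighten the spring, and leave the things standing around where they are.

Things in the scene. Friction and masses are not known exactly. Their poses are not given: they have to be found in the camera images.
- melanger: Table-top stone melanger, fixed to the counter: white motor base 222 x 216 x 60 mm, steel drum 188 mm across, rim 152 mm high, two granite rollers inside. A steel crossbar (28 mm wide, along the machine's y, top 184 mm high) spans the drum; a brass bush 30 mm across in its middle reaches 198 mm. Origin: centre of the underside, below the wheel's axis; x towards the pointer, z up.
- tension_wheel: Black level hand wheel on a vertical screw. Origin: hub centre, about 235 mm above the counter at the start, half-way up the spokes; x along a spoke to the zero mark, z up. Rim 170 mm outside, 150 mm inside diameter, 16 mm high; hub 34 mm across, 22 mm high. It tightens clockwise seen from above, over a full turn, sinking 16 mm a turn; a drag of about 0.26 N m holds it wherever it is left.
- spoke_mid (a point): Middle of the spoke that leads to the zero mark, 46 mm from the axis. Three equal spokes, 13 mm wide and 10 mm thick, 120 degrees apart, leave three open windows 58 mm wide between hub and rim, where shut fingertips can be put in to push a spoke round. From the spokes' underside to the crossbar there are 45 mm of air at the start, 30 mm a turn later.
- screw_nose (a point): Lower end of the wheel's screw, 75 mm below the hub centre, under the crossbar. After 0.6 to 3 rad of slack turning (different each time, not visible well enough to measure) it meets a preloaded spring above the rollers: the torque needed to turn the wheel then rises, within about 0.2 rad, by about 0.11 N m, and from there by only 0.04 N m per radian. The middle of that rise is the touch point.
- zero_mark (a point): The zero of the rim scale, a white mark with a T head on the outer face of the wheel's rim, 85 mm from the axis, in line with a spoke, at the height of the spokes. The scale has 12 equal divisions of 30 degrees all round, every third mark longer, on the upright outer face only.
- pointer (a point): Upright knife edge, 28 mm high, of the fixed steel pointer that stands behind the drum on the side away from the robot; point half-way up the edge, 88 mm from the wheel's axis, 227 mm above the counter; the strip that carries it reaches 241 mm high, 101 to 104 mm from the axis.
- cocoa_pod_mid (a point): Bystander: brown cocoa pod, 62 x 177 x 50 mm, lying; point at its centre.
- marshmallow_jar_mid (a point): Bystander: clear jar of sweets with a white lid, 69 mm across, 107 mm high; point at its centre.
- gift_box_mid (a point): Bystander: dark card box, 71 x 113 x 51 mm; point at its centre.

How it is judged:
By the outcome, as a careful person would: the job done as asked, in the order asked, and still so for the second after the job is handed in, with the robot touching nothing.
It also fails if it takes over 72 s, if anything falls off the work surface, if the arm or the gripper's body presses on something with over 40 N, if the wrist force passes 120 N, or if a joint passes its speed limit or range.

### The arm

A 7-joint arm with a two-finger parallel gripper is mounted at the origin on a cart in front of the work surface, level with it; the furniture and walls round the work are solid. World frame = base frame: x ahead of the robot, y to its left, z up, the work surface at z = 0. Lengths are in m, angles in rad, forces in N, time in s.
With the tool pointing down it reaches from about 0.425 to 0.875 m from the base axis. Payload 4.7 kg.
Tool frame: the origin (TCP) lies midway between the tips of the shut fingers; the grasp point (between the pads) lies 19 mm behind it (ctrl.grip_point_offset is the distance from the TCP to the grasp point, in m); z points along the fingers, y is the line along which they close (so a half turn about z gives the same grasp; the last joint's range is limited). The gripper opens to 87 mm and grips with 3 to 60 N. Pads are 19 mm wide; open, the fingers measure 117 mm over their backs; the gripper's body (75 mm by 190 mm) begins 51 mm behind the grasp point.
Start: joints at [1.246, 0.321, -0.07, 1.45, 0.023, 1.371, -0.057], TCP at [0.216, -0.613, 0.223] pointing down, gripper open.
Joint ranges: [-2.86, 2.86], [-0.3, 2.09], [-1.38, 1.24], [0.06, 2.45], [-1.56, 4.7], [0.09, 2.05], [-2.69, 2.69]. Speed limits (rad/s): [2.57, 2.57, 3.14, 3.14, 3.14, 3.14, 3.14].

### API

Orientations are given as a rotation vector (axis times angle).
In Python, from bench import ctrl gives the robot as it stands.
- The arm moves only by the tool move_arm, never from a script. Its argument "increments" is text: rows parted by semicolons, each of 7 numbers parted by spaces: the shift along the world's x, y, z in mm, then the turn, a rotation vector about the world's x, y, z in degrees, then the closure in counts, from 0 (fully open) to 255 (shut). A call has exactly 8 rows; each row shifts and turns the commanded pose from where the row before left it; what a row does not reach is not made up. A row lasts 1/12 s, in which the tool goes at most 41.7 mm and 7.16 degrees, less where a joint would pass 70% of its speed; a pose out of reach is approached as far as the arm can. A call with a gripper value outside its range is refused whole. The fingers move at their own pace and stop on an object; "grip_force" is the grip in N (left out, the last holds). Time passes only in rows, so rows that do not move let the fingers close, or fill a call up. It gives the time, the measured TCP pose, the force, the opening and the grip force at its end, in the units of the state.
- ctrl.get_state(): the state, without advancing time (a new reading comes with each control period).
- ctrl.get_image(name): name is "scene" or "top" or "wrist"; returns a dict with "frame" (384x512x3 uint8, red, green, blue), "depth" (384x512 float32, m along the optical axis (not along the pixel's ray), 0 where there is no reading), "fx", "fy", "cx", "cy" (pixels), "k1" (the pictures are not rectified: a ray, as slopes to the right and down, at radius r is drawn at 1 + k1 r^2 times it, then the intrinsics apply), "position" and "orientation" of the camera in the world. Camera axes: x right, y down, z forward; pixel columns grow to the right and rows downward; lengths in m; the calibration is good to about 2 mm. A picture is of the moment at which its call begins.
- ctrl.close_job(): hands the job in; it is judged then, once.
Trained networks look in a picture, given as the dict that the camera call returned (one of the last four; its "shot" number tells which), for a name from the list of things; names that differ only in an ending like _2 or _b are one class to them, and where a whole thing is asked for, a point or a joint stands for the part that bears it (a point fixed in the world has none). Each returns a list of dicts, best first, with "score" (0 to 1); they miss things now and then, are a little off and sometimes report something else, mostly with a low value. They report only what shows in the picture. A call takes as long as a camera call.
- ctrl.find_in(target, picture): "centre" ([x, y, z] in m, in world coordinates, good to about 4 mm: the middle of the surface that is visible of it).
- ctrl.silhouettes(target, picture): "region" (384x512 bool, what is visible of it).
The state is a dict: "time": time; "joint_positions": joint angles; "qd": joint speeds; "joint_torque": joint torques, N m; "position": TCP position; "tool_rot": TCP orientation; "ft_force": force on the tool from outside, world axes, zero at the start; "torque": the same for the moment, N m; "grip_width": opening from 0.0 (shut) to 1.0 (fully open); "grip_force": force on a finger pad.
Only numpy, scipy, OpenCV 4.12 (cv2) and the standard library are available. Lean on these libraries where they do the work, as an engineer would, in place of code of your own. Each camera call takes 0.05 s, during which the arm holds its last target. There are 200 camera calls.

## Working session

There is one attempt and no reset: what is moved stays moved. The work goes in short steps, Python scripts to look and compute and a tool call to move; the robot and the scene stay as the last step left them, time stands still between calls to the robot, and variables do not carry over. Pictures are saved under pics/ and viewed, at most 10 in all, crops included, and the job is handed in when it is done.

Besides the shell and the picture viewer there is one more tool, called after "Emit:" by a JSON object that holds its "fn" and its "kwargs", one argument or row to a line. move_arm: Moves the arm, as the interface text tells. Its arguments: {"type":"object","properties":{"increments":{"type":"string"},"grip_force":{"type":"number"}},"required":["increments"]}

```bash
mkdir -p pics; ls; cat > h.py <<'E'
import numpy as np, cv2
from bench import ctrl
from scipy.spatial.transform import Rotation as R
def save(n,p): cv2.imwrite('pics/'+n,p['frame'][:,:,::-1])
E
python3 - <<'E'
from h import *
s=ctrl.get_state(); print(s)
for c in ['scene','top']:
    p=ctrl.get_image(c); save(c+'0.png',p); print(c,p['position'],p['orientation'],p['fx'],p['k1'])
    for t in ['melanger','tension_wheel','spoke_mid','zero_mark','pointer','cocoa_pod_mid','marshmallow_jar_mid','gift_box_mid']:
        print(t,[(np.round(d['centre'],4),round(d['score'],2)) for d in ctrl.find_in(t,p)[:2]])
a=cv2.imread('pics/scene0.png');b=cv2.imread('pics/top0.png')
E
```

```text
pics
{'time': 0.0, 'joint_positions': array([ 1.24609538,  0.32182517, -0.070036  ,  1.4516844 ,  0.02260872,
        1.37079257, -0.05691074]), 'qd': array([-1.65647012e-05,  5.22208173e-04, -3.48822377e-04,  3.46334473e-04,
       -9.23435777e-04, -3.70573481e-04,  3.84412210e-04]), 'joint_torque': array([ 3.09441680e-05, -4.91287422e+01, -4.04000301e-01, -3.12528741e+01,
       -6.40635495e-02,  4.37452400e-02,  2.13025046e-04]), 'position': array([ 0.21576759, -0.61255268,  0.22145501]), 'tool_rot': array([-3.09478563e+00, -5.29292234e-01,  6.97862194e-04]), 'ft_force': array([0.31552417, 0.05114902, 0.20325085]), 'torque': array([ 0.02156559, -0.02325365, -0.01878343]), 'grip_force': 0.0, 'grip_width': 0.9977996116992864}
scene [-0.50473966  0.48239353  1.02244238] [-1.22899386  2.10297    -1.06622258] 449.0373682471008 -0.06950937192769573
melanger []
tension_wheel [(array([ 0.5104, -0.0087,  0.2363]), 0.84)]
spoke_mid [(array([ 0.5028, -0.0029,  0.242 ]), 0.61)]
zero_mark [(array([ 0.5044, -0.0071,  0.2379]), 0.8), (array([0.4763, 0.016 , 0.1169]), 0.72)]
pointer [(array([0.4761, 0.0177, 0.1175]), 0.9)]
cocoa_pod_mid [(array([0.4898, 0.2447, 0.0423]), 0.95)]
marshmallow_jar_mid [(array([ 0.5026, -0.3975,  0.0731]), 0.86)]
gift_box_mid []
top [ 0.42613149 -0.0639181   1.47652158] [-2.17251195  2.16030131 -0.13966614] 482.7844806210679 -0.07348777153529701
melanger [(array([ 0.5081, -0.0086,  0.0912]), 0.87), (array([ 0.5096, -0.0111,  0.2421]), 0.35)]
tension_wheel [(array([ 0.5117, -0.0079,  0.2454]), 0.91)]
spoke_mid [(array([ 0.6461, -0.369 ,  0.0511]), 0.74), (array([ 0.5082, -0.0096,  0.2431]), 0.63)]
zero_mark [(array([ 0.5119, -0.0138,  0.2413]), 0.62)]
pointer []
cocoa_pod_mid [(array([0.5162, 0.2357, 0.0408]), 0.57)]
marshmallow_jar_mid [(array([ 0.5139, -0.4094,  0.1069]), 0.82)]
gift_box_mid [(array([ 0.51  , -0.0115,  0.243 ]), 0.73), (array([ 0.6493, -0.3695,  0.052 ]), 0.67)]
```

View pics/scene0.png

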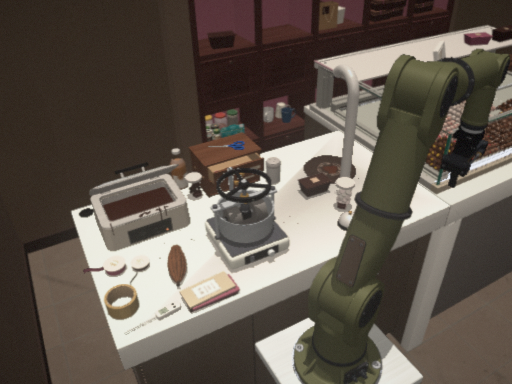

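View pics/top0.png

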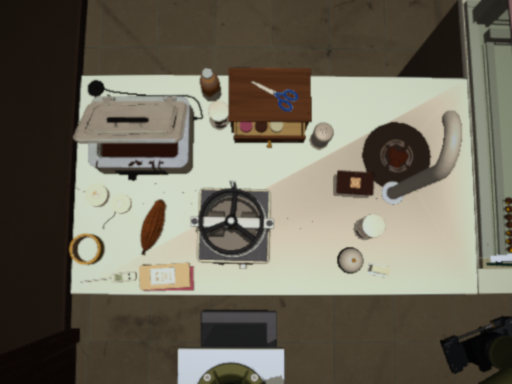

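The scene view shows the wheel at about (245,185), with the pointer behind the drum. In the top view the wheel is at (232,222) and the pointer at (233,185), on the +x side. The jar is at (370,226), the pod at (152,226) and the box at (354,183). Next I'll fit the wheel centre and spoke angles from the top view.

```bash
cat >> h.py <<'E'
def cam2world(p):
    h,w=p['depth'].shape; v,u=np.mgrid[:h,:w].astype(np.float64)
    K=np.array([[p['fx'],0,p['cx']],[0,p['fy'],p['cy']],[0,0,1]])
    n=cv2.undistortPoints(np.stack([u.ravel(),v.ravel()],1)[:,None],K,np.array([p['k1'],0,0,0.]))[:,0]
    d=p['depth'].ravel()
    c=np.c_[n*d[:,None],d]
    Rm=R.from_rotvec(p['orientation']).as_matrix() if np.size(p['orientation'])==3 else R.from_quat(p['orientation']).as_matrix()
    return (c@Rm.T+p['position']).reshape(h,w,3)
def spokes(p,c,zlo,zhi):
    """phase (deg, mod 120) of 3-fold pattern from points at wheel height"""
    W=cam2world(p); q=W.reshape(-1,3); r=np.hypot(*(q[:,:2]-c).T)
    m=(q[:,2]>zlo)&(q[:,2]<zhi)&(r>26)&(r<70)
E
sed -i '/^def spokes/,$d' h.py
python3 - <<'E'
from h import *
p=ctrl.get_image('top'); W=cam2world(p).reshape(-1,3); img=p['frame'].reshape(-1,3)
m=(abs(W[:,0]-.51)<.12)&(abs(W[:,1]+.01)<.12)&(W[:,2]>.222)&(W[:,2]<.26)
P=W[m]; I=img[m].mean(1); 
print(m.sum(),np.percentile(P[:,2],[5,25,50,75,95]))
from scipy.optimize import least_squares
c=np.array([.51,-.009])
for _ in range(4):
    r=np.hypot(*(P[:,:2]-c).T); k=(r>.068)&(r<.092)
    f=least_squares(lambda t:np.hypot(P[k,0]-t[0],P[k,1]-t[1])-t[2],[*c,.08],loss='soft_l1',f_scale=.005); c=f.x[:2]
print('centre',f.x)
r=np.hypot(*(P[:,:2]-c).T); a=np.arctan2(P[:,1]-c[1],P[:,0]-c[0])
k=(r>.026)&(r<.068)
print(np.histogram(np.degrees(a[k]),36,(-180,180))[0])
print('phase mod120',np.degrees(np.angle(np.exp(3j*a[k]).mean()))/3, abs(np.exp(3j*a[k]).mean()))
k=(r>.093); print('pointer pts',np.round(P[k],3)[:12])
p2=p['frame'][165:275,170:300]; cv2.imwrite('pics/crop.png',cv2.resize(p2[:,:,::-1],None,fx=5,fy=5,interpolation=cv2.INTER_CUBIC))
# tall obstacles between
k=(W[:,2]>.15)&(W[:,1]<.1)&(W[:,1]>-.8)&(W[:,0]>.2)&(W[:,0]<.9); Q=W[k]
for y in np.arange(-.8,.1,.1):
    s=Q[(Q[:,1]>=y)&(Q[:,1]<y+.1)]
    if len(s): print(round(y,1),len(s),s.min(0).round(2),s.max(0).round(2))
E
```

```text
1298 [0.23642952 0.23976375 0.24178573 0.2440984  0.247167  ]
centre [ 0.51512221 -0.00611693  0.07932397]
[ 0  0  0  0 32 48  4  0  0  0  0  0  0  0  0  0 32 48  3  0  0  0  0  0
  0  0  0  1 33 47  4  0  0  0  0  0]
phase mod120 -8.275466270666126 0.9635371983764044
pointer pts [[ 0.617 -0.001  0.241]
 [ 0.618 -0.003  0.238]
 [ 0.617 -0.006  0.24 ]
 [ 0.617 -0.009  0.242]
 [ 0.617 -0.011  0.242]
 [ 0.617 -0.014  0.24 ]
 [ 0.617 -0.003  0.226]
 [ 0.614 -0.006  0.243]
 [ 0.615 -0.009  0.237]
 [ 0.617 -0.011  0.226]
 [ 0.616 -0.013  0.23 ]
 [ 0.617 -0.016  0.228]]
-0.8 19 [ 0.4  -0.78  0.15] [ 0.41 -0.77  0.18]
-0.7 577 [ 0.23 -0.69  0.22] [ 0.28 -0.6   0.48]
-0.6 2201 [ 0.2  -0.6   0.16] [ 0.76 -0.5   0.64]
-0.5 1407 [ 0.2  -0.5   0.15] [ 0.75 -0.47  0.64]
-0.3 114 [ 0.8  -0.23  0.15] [ 0.9  -0.2   0.16]
-0.2 711 [ 0.5  -0.2   0.15] [ 0.9  -0.1   0.19]
-0.1 2453 [ 0.42 -0.1   0.15] [ 0.9  -0.    1.48]
-0.0 933 [0.42 0.   0.15] [0.9  0.1  0.25]
```

View pics/crop.png

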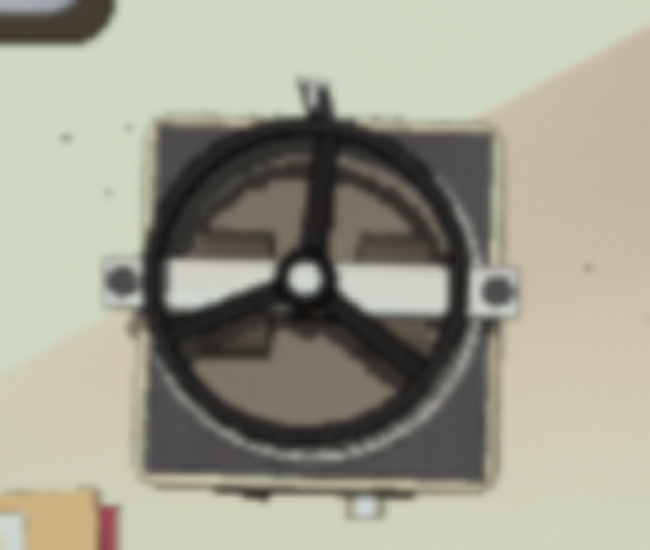

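The crop shows spokes at world angles of about -8° (top, slightly right), 112° (lower left) and -128° (lower right), matching the fit. The pointer is at the top of the crop, (318,95). I'll push the 112° spoke clockwise with shut fingers and turn the tool along with it.

Emit:
{"fn": "move_arm", "kwargs": {
  "increments": "8.2 19.9 14 0 0 6 255;8.2 19.9 14 0 0 6 255;8.2 19.9 14 0 0 6 255;8.2 19.9 14 0 0 6 255;8.2 19.9 14 0 0 6 255;8.2 19.9 14 0 0 6 255;8.2 19.9 14 0 0 6 255;8.2 19.9 14 0 0 6 255",
  "grip_force": 20
}}

```text
time: 1.62
position: [0.2819, -0.4528, 0.3354]
tool_rot: [2.609, 1.75, -0.0]
ft_force: [0.2, 0.4, 0.2]
grip_width: 0.475
grip_force: 0.0
```

Emit:
{"fn": "move_arm", "kwargs": {
  "increments": "8.2 19.9 0 0 0 6 255;8.2 19.9 0 0 0 6 255;8.2 19.9 0 0 0 6 255;8.2 19.9 0 0 0 6 255;8.2 19.9 0 0 0 6 255;8.2 19.9 0 0 0 6 255;8.2 19.9 0 0 0 6 255;8.2 19.9 0 0 0 6 255"
}}

```text
time: 2.28
position: [0.3475, -0.2936, 0.3348]
tool_rot: [1.671, 2.659, -0.0]
ft_force: [-0.0, 0.2, -0.1]
grip_width: 0.008
grip_force: 0.0
```

```bash
cat >> h.py <<'E'
C=np.array([.515,-.006])
def st():
    s=ctrl.get_state(); Rm=R.from_rotvec(s['tool_rot']).as_matrix(); p=np.array(s['position']); d=p[:2]-C
    yang=np.degrees(np.arctan2(Rm[1,1],Rm[0,1])); f=np.array(s['ft_force']); m=np.array(s['torque'])
    print('t%.2f'%s['time'],'p',(p*1000).round(1),'yang %.1f r %.1f az %.1f tilt %.1f'%(yang,np.hypot(*d)*1000,np.degrees(np.arctan2(d[1],d[0])),np.degrees(np.arccos(-Rm[2,2]))),'F',f.round(2),'M',m.round(3),'Tz %.3f (rxF %.3f)'%(m[2]+d[0]*f[1]-d[1]*f[0],d[0]*f[1]-d[1]*f[0]),'q',np.array(s['joint_positions']).round(2),'w %.2f'%s['grip_width'])
E
python3 -c "
from h import *; st()"
```

```text
t2.28 p [ 347.5 -293.6  334.8] yang 25.7 r 332.8 az -120.2 tilt 0.0 F [-0.03  0.2  -0.05] M [ 0.003 -0.15   0.002] Tz -0.042 (rxF -0.043) q [ 1.05 -0.12 -0.36  1.71 -0.04  1.55  1.14] w 0.01
```

Emit:
{"fn": "move_arm", "kwargs": {
  "increments": "8.2 19.9 0 0 0 6 255;8.2 19.9 0 0 0 6 255;8.2 19.9 0 0 0 6 255;8.2 19.9 0 0 0 6 255;8.2 19.9 0 0 0 6 255;8.2 19.9 0 0 0 6 255;8.2 19.9 0 0 0 6 255;8.2 19.9 0 0 0 6 255"
}}

```text
time: 2.95
position: [0.4131, -0.1344, 0.3348]
tool_rot: [0.445, 3.109, -0.001]
ft_force: [0.1, -0.4, -0.4]
grip_width: 0.004
grip_force: 0.0
```

Emit:
{"fn": "move_arm", "kwargs": {
  "increments": "8.2 19.9 -5 0 0 6 255;8.2 19.9 -5 0 0 6 255;8.2 19.9 -5 0 0 6 255;8.2 19.9 -5 0 0 6 255;8.2 19.9 -5 0 0 6 255;8.2 19.9 -5 0 0 6 255;8.2 19.9 -5 0 0 6 255;8.2 19.9 -5 0 0 6 255"
}}

```text
time: 3.62
position: [0.4787, 0.0248, 0.2946]
tool_rot: [-0.858, 3.022, -0.001]
ft_force: [-0.7, 0.3, -0.5]
grip_width: 0.009
grip_force: 0.0
```

```bash
python3 -c "
from h import *; st()
p=ctrl.get_image('wrist'); save('w1.png',p)
for c in ('wrist',):
  for t in ('tension_wheel','spoke_mid'): print(t,[(np.round(d['centre'],4),round(d['score'],2)) for d in ctrl.find_in(t,p)[:3]])
W=cam2world(p).reshape(-1,3)
r=np.hypot(*(W[:,:2]-C).T);a=np.degrees(np.arctan2(W[:,1]-C[1],W[:,0]-C[0]))
k=(W[:,2]>.225)&(W[:,2]<.25)&(r>.028)&(r<.068); print(k.sum(),np.histogram(a[k],36,(-180,180))[0])
"
```

```text
t3.62 p [478.7  24.8 294.6] yang 121.7 r 47.6 az 139.7 tilt 0.0 F [-0.73  0.28 -0.52] M [ 0.091 -0.055  0.011] Tz 0.023 (rxF 0.012) q [ 0.63 -0.06 -0.69  1.72 -0.04  1.47  2.06] w 0.01
tension_wheel [(array([ 0.4846, -0.0473,  0.2434]), 0.85)]
spoke_mid [(array([ 0.4835, -0.0483,  0.2401]), 0.7)]
1034 [  0   0   0   0 381 573  80   0   0   0   0   0   0   0   0   0   0   0
   0   0   0   0   0   0   0   0   0   0   0   0   0   0   0   0   0   0]
```

View pics/w1.png

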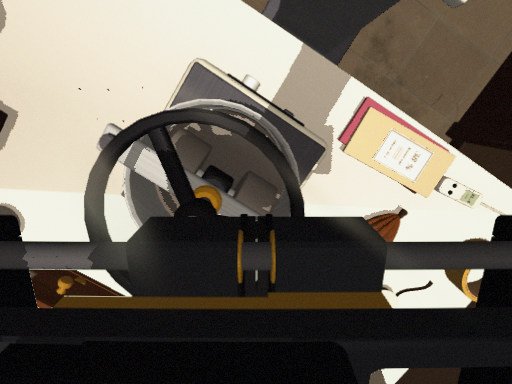

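The wrist view shows the wheel ring around (195,215), with the shut fingers at (256,255) over the open window beside the spoke. I'll descend.

Emit:
{"fn": "move_arm", "kwargs": {
  "increments": "0 0 -12 0 0 0 255;0 0 -12 0 0 0 255;0 0 -10 0 0 0 255;0 0 -6 0 0 0 255;0 0 -6 0 0 0 255;0 0 -6 0 0 0 255;0 0 -6 0 0 0 255;0 0 -5 0 0 0 255"
}}

```text
time: 4.43
position: [0.4784, 0.0236, 0.231]
tool_rot: [0.85, -3.024, -0.0]
ft_force: [0.2, 0.0, -0.1]
grip_width: 0.003
grip_force: 0.0
```

```bash
python3 -c "
from h import *; st()"
```

```text
t4.43 p [478.4  23.6 231. ] yang 121.4 r 47.1 az 141.0 tilt 0.0 F [ 0.17  0.02 -0.06] M [ 0.156 -0.144  0.032] Tz 0.026 (rxF -0.006) q [ 0.62 -0.03 -0.7   1.82 -0.02  1.34  2.04] w 0.00
```

```bash
cat > plan.py <<'E'
import sys, numpy as np
# az0 r step n_calls : rows
az,r,st,n=map(float,sys.argv[1:5])
for c in range(int(n)):
    rows=[]
    for k in range(8):
        a0,a1=np.radians([az,az-st]); az-=st
        rows.append('%.2f %.2f %.2f 0 0 %g 255'%(1e3*r*(np.cos(a1)-np.cos(a0)),1e3*r*(np.sin(a1)-np.sin(a0)),-st*16/360,-st))
    print('az->%.1f'%az, ';'.join(rows))
E
python3 plan.py 141 .0472 1.5 3
```

```text
az->129.0 0.79 0.95 -0.07 0 0 -1.5 255;0.81 0.93 -0.07 0 0 -1.5 255;0.84 0.91 -0.07 0 0 -1.5 255;0.86 0.89 -0.07 0 0 -1.5 255;0.89 0.86 -0.07 0 0 -1.5 255;0.91 0.84 -0.07 0 0 -1.5 255;0.93 0.81 -0.07 0 0 -1.5 255;0.95 0.79 -0.07 0 0 -1.5 255
az->117.0 0.97 0.76 -0.07 0 0 -1.5 255;0.99 0.74 -0.07 0 0 -1.5 255;1.01 0.71 -0.07 0 0 -1.5 255;1.03 0.69 -0.07 0 0 -1.5 255;1.05 0.66 -0.07 0 0 -1.5 255;1.06 0.63 -0.07 0 0 -1.5 255;1.08 0.60 -0.07 0 0 -1.5 255;1.09 0.58 -0.07 0 0 -1.5 255
az->105.0 1.11 0.55 -0.07 0 0 -1.5 255;1.12 0.52 -0.07 0 0 -1.5 255;1.14 0.49 -0.07 0 0 -1.5 255;1.15 0.46 -0.07 0 0 -1.5 255;1.16 0.43 -0.07 0 0 -1.5 255;1.17 0.40 -0.07 0 0 -1.5 255;1.18 0.37 -0.07 0 0 -1.5 255;1.19 0.34 -0.07 0 0 -1.5 255
```

Emit:
{"fn": "move_arm", "kwargs": {
  "increments": "0 0 -5 0 0 0 255;0 0 -5 0 0 0 255;0 0 -5 0 0 0 255;0 0 -4 0 0 0 255;0 0 0 0 0 0 255;0 0 0 0 0 0 255;0 0 0 0 0 0 255;0 0 0 0 0 0 255"
}}

```text
time: 5.1
position: [0.4787, 0.0237, 0.2129]
tool_rot: [-0.85, 3.024, -0.0]
ft_force: [-0.1, 0.1, -0.2]
grip_width: 0.005
grip_force: 0.0
```

```bash
python3 -c "
from h import *; st()"
```

```text
t5.10 p [478.7  23.7 212.9] yang 121.4 r 47.0 az 140.7 tilt 0.0 F [-0.11  0.09 -0.25] M [ 0.172 -0.094  0.01 ] Tz 0.011 (rxF 0.000) q [ 0.62 -0.02 -0.71  1.85 -0.01  1.3   2.03] w 0.01
```

Emit:
{"fn": "move_arm", "kwargs": {
  "increments": "0.8 0.95 -0.07 0 0 -1.5 255;0.8 0.95 -0.07 0 0 -1.5 255;0.85 0.9 -0.07 0 0 -1.5 255;0.85 0.9 -0.07 0 0 -1.5 255;0.9 0.85 -0.07 0 0 -1.5 255;0.9 0.85 -0.07 0 0 -1.5 255;0.95 0.8 -0.07 0 0 -1.5 255;0.95 0.8 -0.07 0 0 -1.5 255"
}}

```text
time: 5.77
position: [0.4843, 0.0301, 0.2122]
tool_rot: [0.527, -3.094, 0.001]
ft_force: [-4.0, -1.6, 3.4]
grip_width: 0.003
grip_force: 2.2
```

```bash
python3 -c "
from h import *; st()"
```

```text
t5.77 p [484.3  30.1 212.2] yang 109.3 r 47.3 az 130.4 tilt 0.2 F [-3.99 -1.56  3.36] M [-0.106  0.707  0.011] Tz 0.203 (rxF 0.192) q [ 0.61  0.   -0.72  1.84  0.    1.3   1.8 ] w 0.00
```

Emit:
{"fn": "move_arm", "kwargs": {
  "increments": "0.95 0.75 -0.07 0 0 -1.5 255;1 0.75 -0.07 0 0 -1.5 255;1 0.7 -0.07 0 0 -1.5 255;1.05 0.7 -0.07 0 0 -1.5 255;1.05 0.65 -0.07 0 0 -1.5 255;1.05 0.65 -0.07 0 0 -1.5 255;1.1 0.6 -0.07 0 0 -1.5 255;1.1 0.6 -0.07 0 0 -1.5 255"
}}

```text
time: 6.43
position: [0.4926, 0.0359, 0.2117]
tool_rot: [0.201, -3.132, 0.001]
ft_force: [-4.1, -0.6, 3.2]
grip_width: 0.004
grip_force: 2.2
```

```bash
python3 -c "
from h import *; st()"; python3 plan.py 117 .0472 1 5
```

```text
t6.43 p [492.6  35.9 211.7] yang 97.3 r 47.5 az 118.1 tilt 0.2 F [-4.12 -0.55  3.22] M [-0.023  0.775  0.04 ] Tz 0.225 (rxF 0.185) q [ 0.6   0.03 -0.73  1.82  0.02  1.3   1.56] w 0.00
az->109.0 0.74 0.37 -0.04 0 0 -1 255;0.74 0.35 -0.04 0 0 -1 255;0.75 0.34 -0.04 0 0 -1 255;0.76 0.33 -0.04 0 0 -1 255;0.76 0.32 -0.04 0 0 -1 255;0.77 0.30 -0.04 0 0 -1 255;0.77 0.29 -0.04 0 0 -1 255;0.78 0.27 -0.04 0 0 -1 255
az->101.0 0.78 0.26 -0.04 0 0 -1 255;0.79 0.25 -0.04 0 0 -1 255;0.79 0.23 -0.04 0 0 -1 255;0.79 0.22 -0.04 0 0 -1 255;0.80 0.21 -0.04 0 0 -1 255;0.80 0.19 -0.04 0 0 -1 255;0.80 0.18 -0.04 0 0 -1 255;0.81 0.16 -0.04 0 0 -1 255
az->93.0 0.81 0.15 -0.04 0 0 -1 255;0.81 0.14 -0.04 0 0 -1 255;0.81 0.12 -0.04 0 0 -1 255;0.82 0.11 -0.04 0 0 -1 255;0.82 0.09 -0.04 0 0 -1 255;0.82 0.08 -0.04 0 0 -1 255;0.82 0.06 -0.04 0 0 -1 255;0.82 0.05 -0.04 0 0 -1 255
az->85.0 0.82 0.04 -0.04 0 0 -1 255;0.82 0.02 -0.04 0 0 -1 255;0.82 0.01 -0.04 0 0 -1 255;0.82 -0.01 -0.04 0 0 -1 255;0.82 -0.02 -0.04 0 0 -1 255;0.82 -0.04 -0.04 0 0 -1 255;0.82 -0.05 -0.04 0 0 -1 255;0.82 -0.06 -0.04 0 0 -1 255
az->77.0 0.82 -0.08 -0.04 0 0 -1 255;0.82 -0.09 -0.04 0 0 -1 255;0.82 -0.11 -0.04 0 0 -1 255;0.81 -0.12 -0.04 0 0 -1 255;0.81 -0.14 -0.04 0 0 -1 255;0.81 -0.15 -0.04 0 0 -1 255;0.81 -0.16 -0.04 0 0 -1 255;0.80 -0.18 -0.04 0 0 -1 255
```

Emit:
{"fn": "move_arm", "kwargs": {
  "increments": "0.74 0.37 -0.04 0 0 -1 255;0.74 0.35 -0.04 0 0 -1 255;0.75 0.34 -0.04 0 0 -1 255;0.76 0.33 -0.04 0 0 -1 255;0.76 0.32 -0.04 0 0 -1 255;0.77 0.3 -0.04 0 0 -1 255;0.77 0.29 -0.04 0 0 -1 255;0.78 0.27 -0.04 0 0 -1 255"
}}

```text
time: 7.1
position: [0.4998, 0.039, 0.2112]
tool_rot: [-0.019, -3.141, -0.001]
ft_force: [-5.6, 0.4, 3.4]
grip_width: 0.002
grip_force: 2.5
```

```bash
python3 -c "
from h import *; st()"
```

```text
t7.10 p [499.8  39.  211.2] yang 89.3 r 47.5 az 108.7 tilt 0.0 F [-5.6   0.36  3.39] M [0.185 0.89  0.031] Tz 0.277 (rxF 0.246) q [ 0.58  0.05 -0.73  1.81  0.03  1.3   1.41] w 0.00
```

Emit:
{"fn": "move_arm", "kwargs": {
  "increments": "0.78 0.26 -0.04 0 0 -1 255;0.79 0.25 -0.04 0 0 -1 255;0.79 0.23 -0.04 0 0 -1 255;0.79 0.22 -0.04 0 0 -1 255;0.8 0.21 -0.04 0 0 -1 255;0.8 0.19 -0.04 0 0 -1 255;0.8 0.18 -0.04 0 0 -1 255;0.81 0.16 -0.04 0 0 -1 255"
}}

```text
time: 7.77
position: [0.5063, 0.0409, 0.2108]
tool_rot: [0.237, 3.132, 0.001]
ft_force: [-5.3, 1.1, 3.7]
grip_width: 0.007
grip_force: 2.4
```

```bash
python3 -c "
from h import *; st()"
```

```text
t7.77 p [506.3  40.9 210.8] yang 81.3 r 47.7 az 100.5 tilt 0.0 F [-5.34  1.1   3.68] M [0.496 0.798 0.047] Tz 0.288 (rxF 0.241) q [ 0.57  0.06 -0.73  1.79  0.04  1.3   1.26] w 0.01
```

Emit:
{"fn": "move_arm", "kwargs": {
  "increments": "0.81 0.15 -0.04 0 0 -1 255;0.81 0.14 -0.04 0 0 -1 255;0.81 0.12 -0.04 0 0 -1 255;0.82 0.11 -0.04 0 0 -1 255;0.82 0.09 -0.04 0 0 -1 255;0.82 0.08 -0.04 0 0 -1 255;0.82 0.06 -0.04 0 0 -1 255;0.82 0.05 -0.04 0 0 -1 255"
}}

```text
time: 8.43
position: [0.5129, 0.0419, 0.2105]
tool_rot: [0.455, 3.108, 0.002]
ft_force: [-3.1, 3.1, 3.6]
grip_width: 0.006
grip_force: 2.3
```

```bash
python3 -c "
from h import *; st()"
```

```text
t8.43 p [512.9  41.9 210.5] yang 73.3 r 47.9 az 92.5 tilt 0.1 F [-3.11  3.12  3.56] M [0.703 0.632 0.093] Tz 0.236 (rxF 0.142) q [ 0.56  0.08 -0.72  1.78  0.05  1.3   1.11] w 0.01
```

Emit:
{"fn": "move_arm", "kwargs": {
  "increments": "0.82 0.04 -0.04 0 0 -1 255;0.82 0.02 -0.04 0 0 -1 255;0.82 0.01 -0.04 0 0 -1 255;0.82 -0.01 -0.04 0 0 -1 255;0.82 -0.02 -0.04 0 0 -1 255;0.82 -0.04 -0.04 0 0 -1 255;0.82 -0.05 -0.04 0 0 -1 255;0.82 -0.06 -0.04 0 0 -1 255"
}}

```text
time: 9.1
position: [0.5196, 0.042, 0.2102]
tool_rot: [0.67, 3.069, 0.002]
ft_force: [-3.9, 3.3, 2.6]
grip_width: 0.007
grip_force: 2.3
```

```bash
python3 -c "
from h import *; st()"; python3 plan.py 85 .0472 1 5
```

```text
t9.10 p [519.6  42.  210.2] yang 65.4 r 48.3 az 84.5 tilt 0.1 F [-3.86  3.3   2.59] M [0.782 0.551 0.042] Tz 0.243 (rxF 0.201) q [ 0.55  0.1  -0.72  1.76  0.07  1.3   0.96] w 0.01
az->77.0 0.82 -0.08 -0.04 0 0 -1 255;0.82 -0.09 -0.04 0 0 -1 255;0.82 -0.11 -0.04 0 0 -1 255;0.81 -0.12 -0.04 0 0 -1 255;0.81 -0.14 -0.04 0 0 -1 255;0.81 -0.15 -0.04 0 0 -1 255;0.81 -0.16 -0.04 0 0 -1 255;0.80 -0.18 -0.04 0 0 -1 255
az->69.0 0.80 -0.19 -0.04 0 0 -1 255;0.80 -0.21 -0.04 0 0 -1 255;0.79 -0.22 -0.04 0 0 -1 255;0.79 -0.23 -0.04 0 0 -1 255;0.79 -0.25 -0.04 0 0 -1 255;0.78 -0.26 -0.04 0 0 -1 255;0.78 -0.27 -0.04 0 0 -1 255;0.77 -0.29 -0.04 0 0 -1 255
az->61.0 0.77 -0.30 -0.04 0 0 -1 255;0.76 -0.32 -0.04 0 0 -1 255;0.76 -0.33 -0.04 0 0 -1 255;0.75 -0.34 -0.04 0 0 -1 255;0.74 -0.35 -0.04 0 0 -1 255;0.74 -0.37 -0.04 0 0 -1 255;0.73 -0.38 -0.04 0 0 -1 255;0.72 -0.39 -0.04 0 0 -1 255
az->53.0 0.72 -0.41 -0.04 0 0 -1 255;0.71 -0.42 -0.04 0 0 -1 255;0.70 -0.43 -0.04 0 0 -1 255;0.69 -0.44 -0.04 0 0 -1 255;0.69 -0.45 -0.04 0 0 -1 255;0.68 -0.47 -0.04 0 0 -1 255;0.67 -0.48 -0.04 0 0 -1 255;0.66 -0.49 -0.04 0 0 -1 255
az->45.0 0.65 -0.50 -0.04 0 0 -1 255;0.64 -0.51 -0.04 0 0 -1 255;0.64 -0.52 -0.04 0 0 -1 255;0.63 -0.54 -0.04 0 0 -1 255;0.62 -0.55 -0.04 0 0 -1 255;0.61 -0.56 -0.04 0 0 -1 255;0.60 -0.57 -0.04 0 0 -1 255;0.59 -0.58 -0.04 0 0 -1 255
```

Emit:
{"fn": "move_arm", "kwargs": {
  "increments": "0.82 -0.08 -0.04 0 0 -1 255;0.82 -0.09 -0.04 0 0 -1 255;0.82 -0.11 -0.04 0 0 -1 255;0.81 -0.12 -0.04 0 0 -1 255;0.81 -0.14 -0.04 0 0 -1 255;0.81 -0.15 -0.04 0 0 -1 255;0.81 -0.16 -0.04 0 0 -1 255;0.8 -0.18 -0.04 0 0 -1 255"
}}

```text
time: 9.77
position: [0.5263, 0.0412, 0.2099]
tool_rot: [0.882, 3.014, 0.003]
ft_force: [-2.2, 5.2, 1.1]
grip_width: 0.005
grip_force: 2.3
```

```bash
python3 -c "
from h import *; st()"
```

```text
t9.77 p [526.3  41.2 209.9] yang 57.4 r 48.6 az 76.6 tilt 0.1 F [-2.25  5.24  1.11] M [0.922 0.434 0.043] Tz 0.208 (rxF 0.165) q [ 0.54  0.11 -0.71  1.75  0.07  1.3   0.81] w 0.00
```

Emit:
{"fn": "move_arm", "kwargs": {
  "increments": "0.8 -0.19 -0.04 0 0 -1 255;0.8 -0.21 -0.04 0 0 -1 255;0.79 -0.22 -0.04 0 0 -1 255;0.79 -0.23 -0.04 0 0 -1 255;0.79 -0.25 -0.04 0 0 -1 255;0.78 -0.26 -0.04 0 0 -1 255;0.78 -0.27 -0.04 0 0 -1 255;0.77 -0.29 -0.04 0 0 -1 255"
}}

```text
time: 10.43
position: [0.5327, 0.0396, 0.2096]
tool_rot: [1.09, 2.945, 0.004]
ft_force: [-1.9, 4.2, 2.3]
grip_width: 0.007
grip_force: 2.3
```

```bash
python3 -c "
from h import *; st()"
```

```text
t10.43 p [532.7  39.6 209.6] yang 49.4 r 49.0 az 68.7 tilt 0.2 F [-1.91  4.18  2.27] M [0.973 0.307 0.056] Tz 0.217 (rxF 0.162) q [ 0.53  0.13 -0.7   1.74  0.08  1.3   0.67] w 0.01
```

Emit:
{"fn": "move_arm", "kwargs": {
  "increments": "0.77 -0.3 -0.04 0 0 -1 255;0.76 -0.32 -0.04 0 0 -1 255;0.76 -0.33 -0.04 0 0 -1 255;0.75 -0.34 -0.04 0 0 -1 255;0.74 -0.35 -0.04 0 0 -1 255;0.74 -0.37 -0.04 0 0 -1 255;0.73 -0.38 -0.04 0 0 -1 255;0.72 -0.39 -0.04 0 0 -1 255"
}}

```text
time: 11.1
position: [0.539, 0.0371, 0.2093]
tool_rot: [1.293, 2.862, 0.005]
ft_force: [-1.8, 5.1, 0.2]
grip_width: 0.003
grip_force: 2.4
```

```bash
python3 -c "
from h import *; st()"
```

```text
t11.10 p [539.   37.1 209.3] yang 41.4 r 49.3 az 60.9 tilt 0.2 F [-1.85  5.14  0.22] M [1.109 0.188 0.056] Tz 0.259 (rxF 0.203) q [ 0.51  0.14 -0.68  1.73  0.09  1.3   0.53] w 0.00
```

Emit:
{"fn": "move_arm", "kwargs": {
  "increments": "0.72 -0.41 -0.04 0 0 -1 255;0.71 -0.42 -0.04 0 0 -1 255;0.7 -0.43 -0.04 0 0 -1 255;0.69 -0.44 -0.04 0 0 -1 255;0.69 -0.45 -0.04 0 0 -1 255;0.68 -0.47 -0.04 0 0 -1 255;0.67 -0.48 -0.04 0 0 -1 255;0.66 -0.49 -0.04 0 0 -1 255"
}}

```text
time: 11.77
position: [0.5448, 0.0338, 0.209]
tool_rot: [1.489, 2.765, 0.006]
ft_force: [-0.3, 4.8, 0.8]
grip_width: 0.004
grip_force: 2.4
```

```bash
python3 -c "
from h import *; st()"; python3 plan.py 45 .0472 1 4
```

```text
t11.77 p [544.8  33.8 209. ] yang 33.4 r 49.7 az 53.1 tilt 0.2 F [-0.33  4.84  0.84] M [ 1.153 -0.063  0.075] Tz 0.233 (rxF 0.158) q [ 0.5   0.15 -0.67  1.71  0.1   1.3   0.4 ] w 0.00
az->37.0 0.58 -0.59 -0.04 0 0 -1 255;0.57 -0.60 -0.04 0 0 -1 255;0.56 -0.61 -0.04 0 0 -1 255;0.55 -0.62 -0.04 0 0 -1 255;0.54 -0.63 -0.04 0 0 -1 255;0.52 -0.64 -0.04 0 0 -1 255;0.51 -0.64 -0.04 0 0 -1 255;0.50 -0.65 -0.04 0 0 -1 255
az->29.0 0.49 -0.66 -0.04 0 0 -1 255;0.48 -0.67 -0.04 0 0 -1 255;0.47 -0.68 -0.04 0 0 -1 255;0.45 -0.69 -0.04 0 0 -1 255;0.44 -0.69 -0.04 0 0 -1 255;0.43 -0.70 -0.04 0 0 -1 255;0.42 -0.71 -0.04 0 0 -1 255;0.41 -0.72 -0.04 0 0 -1 255
az->21.0 0.39 -0.72 -0.04 0 0 -1 255;0.38 -0.73 -0.04 0 0 -1 255;0.37 -0.74 -0.04 0 0 -1 255;0.35 -0.74 -0.04 0 0 -1 255;0.34 -0.75 -0.04 0 0 -1 255;0.33 -0.76 -0.04 0 0 -1 255;0.32 -0.76 -0.04 0 0 -1 255;0.30 -0.77 -0.04 0 0 -1 255
az->13.0 0.29 -0.77 -0.04 0 0 -1 255;0.27 -0.78 -0.04 0 0 -1 255;0.26 -0.78 -0.04 0 0 -1 255;0.25 -0.79 -0.04 0 0 -1 255;0.23 -0.79 -0.04 0 0 -1 255;0.22 -0.79 -0.04 0 0 -1 255;0.21 -0.80 -0.04 0 0 -1 255;0.19 -0.80 -0.04 0 0 -1 255
```

```bash
cat > plan.py <<'E'
import sys, numpy as np
az,r,st,n,rt=map(float,sys.argv[1:6])   # rt: target radius
N=int(n)*8
A=np.radians(az-st*np.arange(N+1)); r=np.linspace(r,rt,N+1)
P=1e3*np.c_[r*np.cos(A),r*np.sin(A)].round(5); D=np.diff(P.round(2),axis=0)
for c in range(int(n)):
    print('az->%.1f'%(az-st*8*(c+1)),';'.join('%.2f %.2f %.2f 0 0 %g 255'%(d[0],d[1],-st*16/360,-st) for d in D[c*8:c*8+8]))
E
python3 plan.py 53 .0497 1 4 .0475
```

```text
az->45.0 0.65 -0.58 -0.04 0 0 -1 255;0.63 -0.59 -0.04 0 0 -1 255;0.62 -0.61 -0.04 0 0 -1 255;0.62 -0.61 -0.04 0 0 -1 255;0.60 -0.62 -0.04 0 0 -1 255;0.58 -0.63 -0.04 0 0 -1 255;0.58 -0.64 -0.04 0 0 -1 255;0.56 -0.66 -0.04 0 0 -1 255
az->37.0 0.56 -0.66 -0.04 0 0 -1 255;0.54 -0.66 -0.04 0 0 -1 255;0.52 -0.68 -0.04 0 0 -1 255;0.52 -0.69 -0.04 0 0 -1 255;0.50 -0.69 -0.04 0 0 -1 255;0.49 -0.70 -0.04 0 0 -1 255;0.47 -0.71 -0.04 0 0 -1 255;0.46 -0.71 -0.04 0 0 -1 255
az->29.0 0.45 -0.72 -0.04 0 0 -1 255;0.44 -0.73 -0.04 0 0 -1 255;0.42 -0.74 -0.04 0 0 -1 255;0.41 -0.74 -0.04 0 0 -1 255;0.39 -0.75 -0.04 0 0 -1 255;0.38 -0.75 -0.04 0 0 -1 255;0.37 -0.76 -0.04 0 0 -1 255;0.36 -0.76 -0.04 0 0 -1 255
az->21.0 0.33 -0.77 -0.04 0 0 -1 255;0.33 -0.78 -0.04 0 0 -1 255;0.31 -0.78 -0.04 0 0 -1 255;0.30 -0.78 -0.04 0 0 -1 255;0.28 -0.79 -0.04 0 0 -1 255;0.27 -0.79 -0.04 0 0 -1 255;0.25 -0.79 -0.04 0 0 -1 255;0.25 -0.80 -0.04 0 0 -1 255
```

Emit:
{"fn": "move_arm", "kwargs": {
  "increments": "0.64 -0.59 -0.04 0 0 -1 255;0.64 -0.59 -0.04 0 0 -1 255;0.62 -0.61 -0.04 0 0 -1 255;0.62 -0.61 -0.04 0 0 -1 255;0.59 -0.63 -0.04 0 0 -1 255;0.59 -0.63 -0.04 0 0 -1 255;0.57 -0.65 -0.04 0 0 -1 255;0.57 -0.65 -0.04 0 0 -1 255"
}}

```text
time: 12.43
position: [0.5503, 0.0293, 0.2087]
tool_rot: [1.677, 2.654, 0.009]
ft_force: [1.6, 7.0, -0.6]
grip_width: 0.007
grip_force: 2.5
```

```bash
python3 -c "
from h import *; st()"
```

```text
t12.43 p [550.3  29.3 208.7] yang 25.4 r 49.9 az 45.1 tilt 0.3 F [ 1.56  7.03 -0.62] M [ 1.358 -0.376  0.131] Tz 0.324 (rxF 0.193) q [ 0.49  0.16 -0.65  1.7   0.1   1.3   0.27] w 0.01
```

Emit:
{"fn": "move_arm", "kwargs": {
  "increments": "0.55 -0.66 -0.04 0 0 -1 255;0.55 -0.66 -0.04 0 0 -1 255;0.52 -0.68 -0.04 0 0 -1 255;0.52 -0.68 -0.04 0 0 -1 255;0.5 -0.7 -0.04 0 0 -1 255;0.5 -0.7 -0.04 0 0 -1 255;0.46 -0.71 -0.04 0 0 -1 255;0.46 -0.71 -0.04 0 0 -1 255"
}}

```text
time: 13.1
position: [0.5547, 0.0237, 0.2085]
tool_rot: [1.858, 2.53, 0.009]
ft_force: [1.8, 6.3, -0.8]
grip_width: 0.004
grip_force: 2.6
```

```bash
python3 -c "
from h import *; st()"
```

```text
t13.10 p [554.7  23.7 208.5] yang 17.4 r 49.6 az 36.8 tilt 0.4 F [ 1.8   6.25 -0.78] M [ 1.301 -0.49   0.129] Tz 0.323 (rxF 0.195) q [ 0.49  0.17 -0.64  1.7   0.1   1.3   0.13] w 0.00
```

Emit:
{"fn": "move_arm", "kwargs": {
  "increments": "0.45 -0.72 -0.04 0 0 -1 255;0.45 -0.73 -0.04 0 0 -1 255;0.41 -0.74 -0.04 0 0 -1 255;0.41 -0.74 -0.04 0 0 -1 255;0.39 -0.75 -0.04 0 0 -1 255;0.38 -0.75 -0.04 0 0 -1 255;0.37 -0.76 -0.04 0 0 -1 255;0.36 -0.76 -0.04 0 0 -1 255"
}}

```text
time: 13.77
position: [0.5583, 0.0176, 0.2082]
tool_rot: [2.03, 2.394, 0.01]
ft_force: [3.6, 6.2, -1.6]
grip_width: 0.005
grip_force: 2.6
```

```bash
python3 -c "
from h import *; st()"
```

```text
t13.77 p [558.3  17.6 208.2] yang 9.4 r 49.3 az 28.6 tilt 0.4 F [ 3.63  6.17 -1.59] M [ 1.219 -0.737  0.026] Tz 0.207 (rxF 0.181) q [ 0.48  0.18 -0.62  1.69  0.1   1.3   0.01] w 0.00
```

Emit:
{"fn": "move_arm", "kwargs": {
  "increments": "0.33 -0.77 -0.04 0 0 -1 255;0.33 -0.78 -0.04 0 0 -1 255;0.31 -0.78 -0.04 0 0 -1 255;0.3 -0.78 -0.04 0 0 -1 255;0.28 -0.79 -0.04 0 0 -1 255;0.27 -0.79 -0.04 0 0 -1 255;0.25 -0.79 -0.04 0 0 -1 255;0.25 -0.8 -0.04 0 0 -1 255"
}}

```text
time: 14.43
position: [0.561, 0.0113, 0.208]
tool_rot: [2.192, 2.247, 0.012]
ft_force: [3.9, 5.7, -2.1]
grip_width: 0.011
grip_force: 3.0
```

```bash
python3 -c "
from h import *; st()"; python3 plan.py 21 .048 1 4 .047
```

```text
t14.43 p [561.   11.3 208. ] yang 1.4 r 49.2 az 20.6 tilt 0.5 F [ 3.93  5.67 -2.15] M [ 1.274 -1.061  0.039] Tz 0.232 (rxF 0.193) q [ 0.47  0.18 -0.6   1.69  0.1   1.3  -0.12] w 0.01
az->13.0 0.27 -0.79 -0.04 0 0 -1 255;0.25 -0.80 -0.04 0 0 -1 255;0.23 -0.81 -0.04 0 0 -1 255;0.22 -0.80 -0.04 0 0 -1 255;0.21 -0.81 -0.04 0 0 -1 255;0.19 -0.82 -0.04 0 0 -1 255;0.18 -0.81 -0.04 0 0 -1 255;0.17 -0.82 -0.04 0 0 -1 255
az->5.0 0.15 -0.82 -0.04 0 0 -1 255;0.13 -0.82 -0.04 0 0 -1 255;0.12 -0.82 -0.04 0 0 -1 255;0.11 -0.83 -0.04 0 0 -1 255;0.09 -0.83 -0.04 0 0 -1 255;0.08 -0.82 -0.04 0 0 -1 255;0.06 -0.83 -0.04 0 0 -1 255;0.05 -0.83 -0.04 0 0 -1 255
az->-3.0 0.03 -0.83 -0.04 0 0 -1 255;0.02 -0.83 -0.04 0 0 -1 255;0.01 -0.83 -0.04 0 0 -1 255;-0.01 -0.82 -0.04 0 0 -1 255;-0.03 -0.83 -0.04 0 0 -1 255;-0.03 -0.83 -0.04 0 0 -1 255;-0.06 -0.82 -0.04 0 0 -1 255;-0.06 -0.82 -0.04 0 0 -1 255
az->-11.0 -0.09 -0.82 -0.04 0 0 -1 255;-0.09 -0.82 -0.04 0 0 -1 255;-0.11 -0.82 -0.04 0 0 -1 255;-0.13 -0.81 -0.04 0 0 -1 255;-0.13 -0.81 -0.04 0 0 -1 255;-0.16 -0.81 -0.04 0 0 -1 255;-0.16 -0.81 -0.04 0 0 -1 255;-0.18 -0.80 -0.04 0 0 -1 255
```

```bash
cat >> h.py <<'E'
def avg(n=8):
    T=[];F=[]
    for i in range(n):
        ctrl.get_image('wrist'); s=ctrl.get_state(); f=np.array(s['ft_force']);m=np.array(s['torque']);p=np.array(s['position']);d=p[:2]-C
        T.append(m[2]+d[0]*f[1]-d[1]*f[0]); F.append([*f,m[2]])
    az=np.degrees(np.arctan2(d[1],d[0]))
    print('t%.2f az %.2f r %.1f z %.1f'%(s['time'],az,1e3*np.hypot(*d),p[2]*1e3),'Tz mean %.3f sd %.3f'%(np.mean(T),np.std(T)),np.round(T,2),'F,Mz',np.mean(F,0).round(3),np.std(F,0).round(3))
E
python3 -c "
from h import *; avg(10)"
```

```text
t14.93 az 20.40 r 49.0 z 208.0 Tz mean 0.245 sd 0.032 [0.3  0.21 0.24 0.27 0.23 0.18 0.27 0.27 0.23 0.25] F,Mz [ 4.106  5.611 -1.348  0.057] [0.421 0.506 0.416 0.026]
```

```bash
python3 plan.py 20.6 .049 1 4 .049
```

```text
az->12.6 0.29 -0.80 -0.04 0 0 -1 255;0.28 -0.81 -0.04 0 0 -1 255;0.27 -0.81 -0.04 0 0 -1 255;0.25 -0.82 -0.04 0 0 -1 255;0.23 -0.82 -0.04 0 0 -1 255;0.23 -0.83 -0.04 0 0 -1 255;0.21 -0.83 -0.04 0 0 -1 255;0.19 -0.83 -0.04 0 0 -1 255
az->4.6 0.18 -0.84 -0.04 0 0 -1 255;0.16 -0.84 -0.04 0 0 -1 255;0.15 -0.84 -0.04 0 0 -1 255;0.14 -0.84 -0.04 0 0 -1 255;0.12 -0.85 -0.04 0 0 -1 255;0.11 -0.85 -0.04 0 0 -1 255;0.09 -0.85 -0.04 0 0 -1 255;0.07 -0.85 -0.04 0 0 -1 255
az->-3.4 0.06 -0.85 -0.04 0 0 -1 255;0.05 -0.86 -0.04 0 0 -1 255;0.03 -0.85 -0.04 0 0 -1 255;0.02 -0.86 -0.04 0 0 -1 255;0.00 -0.85 -0.04 0 0 -1 255;-0.01 -0.86 -0.04 0 0 -1 255;-0.03 -0.85 -0.04 0 0 -1 255;-0.05 -0.86 -0.04 0 0 -1 255
az->-11.4 -0.05 -0.85 -0.04 0 0 -1 255;-0.08 -0.85 -0.04 0 0 -1 255;-0.09 -0.85 -0.04 0 0 -1 255;-0.10 -0.85 -0.04 0 0 -1 255;-0.12 -0.85 -0.04 0 0 -1 255;-0.13 -0.84 -0.04 0 0 -1 255;-0.14 -0.85 -0.04 0 0 -1 255;-0.17 -0.84 -0.04 0 0 -1 255
```

Emit:
{"fn": "move_arm", "kwargs": {
  "increments": "0.29 -0.8 -0.04 0 0 -1 255;0.28 -0.81 -0.04 0 0 -1 255;0.27 -0.81 -0.04 0 0 -1 255;0.25 -0.82 -0.04 0 0 -1 255;0.23 -0.82 -0.04 0 0 -1 255;0.23 -0.83 -0.04 0 0 -1 255;0.21 -0.83 -0.04 0 0 -1 255;0.19 -0.83 -0.04 0 0 -1 255"
}}

```text
time: 15.6
position: [0.5631, 0.0056, 0.2077]
tool_rot: [2.343, 2.09, 0.013]
ft_force: [4.2, 7.4, -1.1]
grip_width: 0.006
grip_force: 4.0
```

```bash
python3 -c "
from h import *; avg(6)"
```

```text
t15.90 az 13.30 r 49.4 z 207.7 Tz mean 0.365 sd 0.041 [0.35 0.43 0.39 0.34 0.37 0.3 ] F,Mz [ 4.485  6.556 -0.721  0.101] [0.36  0.493 0.529 0.028]
```

Emit:
{"fn": "move_arm", "kwargs": {
  "increments": "0.18 -0.84 -0.04 0 0 -1 255;0.16 -0.84 -0.04 0 0 -1 255;0.15 -0.84 -0.04 0 0 -1 255;0.14 -0.84 -0.04 0 0 -1 255;0.12 -0.85 -0.04 0 0 -1 255;0.11 -0.85 -0.04 0 0 -1 255;0.09 -0.85 -0.04 0 0 -1 255;0.07 -0.85 -0.04 0 0 -1 255"
}}

```text
time: 16.57
position: [0.5646, 0.0001, 0.2076]
tool_rot: [2.483, 1.923, 0.016]
ft_force: [5.9, 10.0, -1.3]
grip_width: 0.007
grip_force: 5.4
```

```bash
python3 -c "
from h import *; avg(6)"
```

```text
t16.87 az 6.58 r 49.9 z 207.6 Tz mean 0.504 sd 0.035 [0.47 0.47 0.48 0.55 0.5  0.55] F,Mz [ 5.751  8.584 -1.004  0.112] [0.365 0.339 0.512 0.027]
```

Emit:
{"fn": "move_arm", "kwargs": {
  "increments": "0.06 -0.85 -0.04 0 0 -1 255;0.05 -0.85 -0.04 0 0 -1 255;0.03 -0.85 -0.04 0 0 -1 255;0.02 -0.85 -0.04 0 0 -1 255;0 -0.85 -0.04 0 0 -1 255;-0.01 -0.85 -0.04 0 0 -1 255;-0.03 -0.85 -0.04 0 0 -1 255;-0.05 -0.85 -0.04 0 0 -1 255"
}}

```text
time: 17.53
position: [0.5652, -0.0065, 0.2074]
tool_rot: [2.611, 1.746, 0.018]
ft_force: [7.3, 8.7, -2.7]
grip_width: 0.002
grip_force: 5.8
```

```bash
python3 -c "
from h import *; avg(6);st()"
```

```text
t17.83 az -1.12 r 50.1 z 207.3 Tz mean 0.576 sd 0.052 [0.49 0.61 0.63 0.53 0.63 0.58] F,Mz [ 7.176  8.804 -1.666  0.128] [0.536 0.408 0.272 0.048]
t17.83 p [565.1  -7.  207.3] yang -22.4 r 50.1 az -1.1 tilt 0.6 F [ 6.7   8.32 -1.4 ] M [ 1.912 -1.528  0.152] Tz 0.575 (rxF 0.424) q [ 0.46  0.18 -0.55  1.68  0.09  1.3  -0.5 ] w 0.01
```

```bash
python3 - <<'E'
from h import *
p=ctrl.get_image('top'); W=cam2world(p).reshape(-1,3)
r=np.hypot(*(W[:,:2]-C).T);a=np.degrees(np.arctan2(W[:,1]-C[1],W[:,0]-C[0]))
k=(W[:,2]>.215)&(W[:,2]<.25)&(r>.026)&(r<.068); print(np.histogram(a[k],36,(-180,180))[0]); 
for lo,hi in((-180,-90),(60,150)):
    kk=k&(a>lo)&(a<hi); print(kk.sum(),np.median(a[kk]))
q=ctrl.get_image('scene')
A=cv2.resize(p['frame'][150:290,160:310],None,fx=2.6,fy=2.6,interpolation=cv2.INTER_CUBIC)
B=cv2.resize(q['frame'][140:280,180:330],None,fx=2.6,fy=2.6,interpolation=cv2.INTER_CUBIC)
cv2.imwrite('pics/mid.png',np.hstack([A,B])[:,:,::-1])
E
```

```text
[0 0 0 0 0 0 0 0 0 0 0 0 0 0 0 0 0 0 0 0 0 0 0 0 0 0 0 0 0 0 0 0 0 0 0 0]
0 nan
0 nan
  return _methods._mean(a, axis=axis, dtype=dtype,
  ret = ret.dtype.type(ret / rcount)
```

View pics/mid.png

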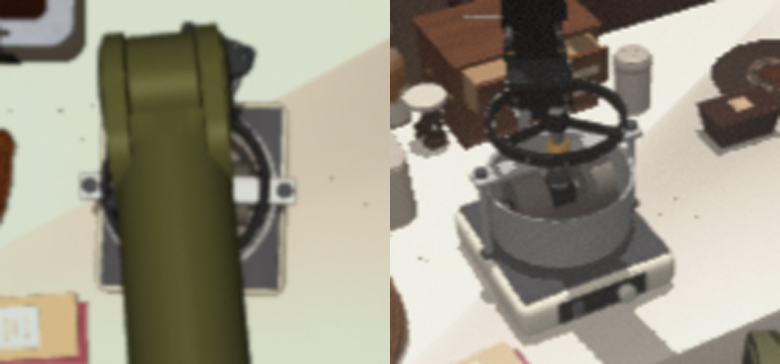

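The top crop is blocked by the arm, with only the right-hand rim showing at about (255,190). The right-hand (scene) crop shows the wheel clear at (555,125), with the gripper over its far side. I'll measure the spoke angle from scene depth.

```bash
cat >> h.py <<'E'
def spk(zc,cam='scene'):
    p=ctrl.get_image(cam); W=cam2world(p).reshape(-1,3)
    r=np.hypot(*(W[:,:2]-C).T);a=np.degrees(np.arctan2(W[:,1]-C[1],W[:,0]-C[0]))
    k=(abs(W[:,2]-zc)<.014)&(r<.095)&(p['frame'].reshape(-1,3).max(1)<70)
    R_=(r>.077)&(r<.09)&k; print('rim z med',np.median(W[R_,2]).round(4), 'n',k.sum())
    k&=(r>.026)&(r<.068); print(np.histogram(a[k],36,(-180,180))[0])
    return a[k]
E
python3 -c "
from h import *; spk(.232);st();avg(6)"
```

```text
rim z med 0.2355 n 631
[ 0  0  0 32  5  0  0  0  0  0  0  0  0  0  0  0  0  0  3  5  0  0  0  0
  0  0  2 17 30  2  0  0  0  0  0  0]
t17.98 p [565.1  -7.  207.3] yang -22.4 r 50.1 az -1.1 tilt 0.6 F [ 6.74  7.82 -2.16] M [ 1.818 -1.55   0.115] Tz 0.513 (rxF 0.398) q [ 0.46  0.18 -0.55  1.68  0.09  1.3  -0.5 ] w 0.01
t18.28 az -1.13 r 50.1 z 207.3 Tz mean 0.582 sd 0.041 [0.63 0.59 0.56 0.51 0.63 0.58] F,Mz [ 7.085  8.979 -1.841  0.126] [0.371 0.514 0.458 0.02 ]
```

Emit:
{"fn": "move_arm", "kwargs": {
  "increments": "-0.05 -0.85 -0.04 0 0 -1 255;-0.08 -0.85 -0.04 0 0 -1 255;-0.09 -0.85 -0.04 0 0 -1 255;-0.1 -0.85 -0.04 0 0 -1 255;0 0 0 0 0 0 255;0 0 0 0 0 0 255;0 0 0 0 0 0 255;0 0 0 0 0 0 255"
}}

```text
time: 18.95
position: [0.5648, -0.011, 0.2071]
tool_rot: [2.67, 1.653, 0.017]
ft_force: [8.1, 8.3, -2.2]
grip_width: 0.002
grip_force: 5.1
```

```bash
python3 -c "
from h import *; st();avg(5)"
```

```text
t18.95 p [564.8 -11.  207.1] yang -26.5 r 50.1 az -5.8 tilt 0.6 F [ 8.13  8.3  -2.17] M [ 1.624 -1.622  0.127] Tz 0.581 (rxF 0.454) q [ 0.46  0.18 -0.54  1.68  0.09  1.3  -0.56] w 0.00
t19.20 az -5.74 r 50.1 z 207.1 Tz mean 0.575 sd 0.045 [0.63 0.61 0.54 0.51 0.59] F,Mz [ 7.212  8.17  -2.236  0.132] [0.423 0.761 0.513 0.01 ]
```

Emit:
{"fn": "move_arm", "kwargs": {
  "increments": "-0.12 -0.85 -0.04 0 0 -1 255;-0.13 -0.85 -0.04 0 0 -1 255;-0.14 -0.85 -0.04 0 0 -1 255;-0.17 -0.85 -0.04 0 0 -1 255;0 0 0 0 0 0 255;0 0 0 0 0 0 255;0 0 0 0 0 0 255;0 0 0 0 0 0 255"
}}

```text
time: 19.87
position: [0.5645, -0.0142, 0.207]
tool_rot: [2.726, 1.559, 0.018]
ft_force: [8.4, 7.8, -2.4]
grip_width: 0.004
grip_force: 5.5
```

```bash
python3 -c "
from h import *; st();avg(5); spk(.23)
p=ctrl.get_image('wrist'); save('w2.png',p)"
```

```text
t19.87 p [564.5 -14.2 207. ] yang -30.5 r 50.2 az -9.4 tilt 0.6 F [ 8.44  7.76 -2.37] M [ 1.682 -1.713  0.084] Tz 0.537 (rxF 0.453) q [ 0.46  0.18 -0.53  1.68  0.09  1.3  -0.62] w 0.00
t20.12 az -9.42 r 50.2 z 207.0 Tz mean 0.593 sd 0.044 [0.62 0.55 0.59 0.55 0.66] F,Mz [ 7.91   8.217 -2.716  0.122] [0.627 0.495 0.612 0.029]
rim z med 0.2349 n 625
[ 0  1 22 15  0  0  0  0  0  0  0  0  0  0  0  0  0  2  5  0  0  0  0  0
  0  3 12 35  1  0  0  0  0  0  0  0]
```

View pics/w2.png

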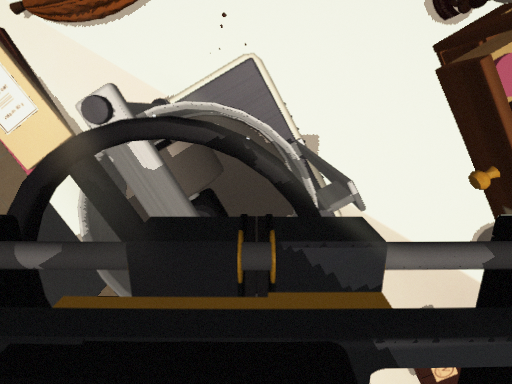

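The wrist view shows the fingers at (256,255) flat beside the spoke and the pointer strip at (345,185), well clear. Torque has levelled off near 0.58, higher than expected, so I'll back off from the spoke to check the sensor's bias.

Emit:
{"fn": "move_arm", "kwargs": {
  "increments": "1 1.8 0 0 0 0 255;1 1.8 0 0 0 0 255;1 1.8 0 0 0 0 255;1 1.8 0 0 0 0 255;0 0 0 0 0 0 255;0 0 0 0 0 0 255;0 0 0 0 0 0 255;0 0 0 0 0 0 255"
}}

```text
time: 20.88
position: [0.564, -0.0111, 0.2062]
tool_rot: [2.729, 1.556, -0.001]
ft_force: [-0.6, 0.4, 0.3]
grip_width: 0.008
grip_force: 0.0
```

```bash
python3 -c "
from h import *; st();avg(5); spk(.23)"
```

```text
t20.88 p [564.  -11.1 206.2] yang -30.6 r 49.3 az -6.0 tilt 0.0 F [-0.59  0.4   0.29] M [-0.06   0.001 -0.007] Tz 0.009 (rxF 0.016) q [ 0.45  0.18 -0.54  1.68  0.1   1.31 -0.64] w 0.01
t21.13 az -5.51 r 49.3 z 206.4 Tz mean 0.020 sd 0.027 [ 0.03  0.06  0.03  0.01 -0.02] F,Mz [ 0.408  0.115 -0.168  0.012] [0.734 0.584 0.743 0.032]
rim z med 0.2355 n 629
[ 0  2 22 14  0  0  0  0  0  0  0  0  0  0  0  0  0  1  6  2  0  0  0  0
  0  1 13 36  1  0  0  0  0  0  0  0]
```

Emit:
{"fn": "move_arm", "kwargs": {
  "increments": "0 0 10 0 0 0 255;0 0 10 0 0 0 255;0 0 10 0 0 0 255;0 0 12 0 0 0 255;0 0 12 0 0 0 255;-10 -4.6 0 0 0 7 255;-10 -4.6 0 0 0 7 255;-10 -4.6 0 0 0 7 255"
}}

```text
time: 21.85
position: [0.5343, -0.0244, 0.2618]
tool_rot: [2.392, 2.035, 0.002]
ft_force: [0.0, -0.1, -0.9]
grip_width: 0.007
grip_force: 0.0
```

Emit:
{"fn": "move_arm", "kwargs": {
  "increments": "-8 -3.9 0 0 0 7 255;-8 -3.9 0 0 0 7 255;-8 -3.9 0 0 0 7 255;-8 -3.9 0 0 0 7 255;-8 -3.9 0 0 0 7 255;-8 -3.9 0 0 0 7 255;0 0 0 0 0 0 255;0 0 0 0 0 0 255"
}}

```text
time: 22.52
position: [0.4865, -0.0479, 0.2614]
tool_rot: [1.518, 2.748, 0.001]
ft_force: [0.1, 0.8, 1.2]
grip_width: 0.002
grip_force: 0.0
```

```bash
python3 - <<'E'
from h import *
st()
for cam in('scene','top','wrist'):
    a=spk(.232,cam)
    if len(a)>30: print(cam,[ (c,len(b),np.mean(b).round(1)) for c in (-150,-30,90) for b in [a[abs((a-c+180)%360-180)<20]] if len(b)])
E
```

```text
t22.52 p [486.5 -47.9 261.4] yang 32.2 r 50.7 az -124.2 tilt 0.1 F [0.13 0.78 1.21] M [ 0.029 -0.13  -0.055] Tz -0.072 (rxF -0.017) q [ 0.59 -0.02 -0.53  1.76 -0.01  1.4   0.62] w 0.00
rim z med 0.2355 n 727
[ 0  2 27 13  1  0  0  0  0  0  0  0  0  0 11 15  2  0  0  0  0  0  0  0
  0  2 11 33  2  0  0  0  0  0  0  0]
scene [(-150, 43, np.float64(-151.4)), (-30, 28, np.float64(-28.1)), (90, 48, np.float64(91.7))]
rim z med 0.2369 n 411
[ 0  0  0  0  0  0  0  0  0  0  0  0  0  0  0  1  0  0  0  0  0  0  0  0
  0  0 11 29  0  0  0  0  0  0  0  0]
top [(-30, 1, np.float64(-28.1)), (90, 40, np.float64(92.5))]
rim z med 0.2371 n 15501
[  0   0 475 715 121   0   0   0   0   0   0   0   0   0   0   0   4   0
   0   0   0   0   0   0   0  30 643 812  28   0   0   0   0   0   0   0]
wrist [(-150, 1311, np.float64(-147.3)), (-30, 4, np.float64(-18.2)), (90, 1513, np.float64(90.7))]
```

Emit:
{"fn": "move_arm", "kwargs": {
  "increments": "0 0 -8 0 0 0 255;0 0 -8 0 0 0 255;0 0 -8 0 0 0 255;0 0 -8 0 0 0 255;0 0 -8 0 0 0 255;0 0 -8 0 0 0 255;0 0 -7 0 0 0 255;0 0 0 0 0 0 255"
}}

```text
time: 23.33
position: [0.4851, -0.0478, 0.2035]
tool_rot: [-1.512, -2.751, 0.001]
ft_force: [-0.1, 0.0, -0.4]
grip_width: 0.01
grip_force: 0.0
```

```bash
python3 -c "
from h import *; st(); avg(4)"; python3 plan.py -124.2 .0505 1 4 .05
```

```text
t23.33 p [485.1 -47.8 203.5] yang 32.4 r 51.4 az -125.6 tilt 0.2 F [-0.07  0.02 -0.37] M [-0.013 -0.046 -0.016] Tz -0.019 (rxF -0.003) q [ 0.58  0.01 -0.54  1.85  0.    1.29  0.61] w 0.01
t23.53 az -124.28 r 50.6 z 205.8 Tz mean -0.002 sd 0.025 [ 0.04 -0.02 -0.02 -0.01] F,Mz [-0.145  0.04   0.329  0.005] [0.527 0.157 0.287 0.024]
az->-132.2 -0.71 0.52 -0.04 0 0 -1 255;-0.71 0.52 -0.04 0 0 -1 255;-0.69 0.54 -0.04 0 0 -1 255;-0.69 0.55 -0.04 0 0 -1 255;-0.68 0.57 -0.04 0 0 -1 255;-0.67 0.57 -0.04 0 0 -1 255;-0.65 0.59 -0.04 0 0 -1 255;-0.65 0.59 -0.04 0 0 -1 255
az->-140.2 -0.63 0.61 -0.04 0 0 -1 255;-0.63 0.62 -0.04 0 0 -1 255;-0.61 0.63 -0.04 0 0 -1 255;-0.60 0.64 -0.04 0 0 -1 255;-0.59 0.65 -0.04 0 0 -1 255;-0.58 0.66 -0.04 0 0 -1 255;-0.57 0.67 -0.04 0 0 -1 255;-0.56 0.67 -0.04 0 0 -1 255
az->-148.2 -0.54 0.69 -0.04 0 0 -1 255;-0.53 0.70 -0.04 0 0 -1 255;-0.52 0.71 -0.04 0 0 -1 255;-0.51 0.71 -0.04 0 0 -1 255;-0.49 0.73 -0.04 0 0 -1 255;-0.48 0.73 -0.04 0 0 -1 255;-0.47 0.74 -0.04 0 0 -1 255;-0.45 0.75 -0.04 0 0 -1 255
az->-156.2 -0.44 0.75 -0.04 0 0 -1 255;-0.43 0.76 -0.04 0 0 -1 255;-0.41 0.77 -0.04 0 0 -1 255;-0.40 0.78 -0.04 0 0 -1 255;-0.39 0.78 -0.04 0 0 -1 255;-0.37 0.79 -0.04 0 0 -1 255;-0.36 0.80 -0.04 0 0 -1 255;-0.35 0.80 -0.04 0 0 -1 255
```

Emit:
{"fn": "move_arm", "kwargs": {
  "increments": "-0.7 0.5 -0.04 0 0 0 255;-0.7 0.5 -0.04 0 0 0 255;-0.7 0.55 -0.04 0 0 0 255;-0.7 0.55 -0.04 0 0 0 255;-0.7 0.55 -0.04 0 0 0 255;-0.65 0.6 -0.04 0 0 -1 255;-0.65 0.6 -0.04 0 0 -1 255;-0.65 0.6 -0.04 0 0 -1 255"
}}

```text
time: 24.2
position: [0.4842, -0.0465, 0.2061]
tool_rot: [1.584, 2.702, 0.002]
ft_force: [9.4, -7.0, -5.0]
grip_width: 0.01
grip_force: 5.6
```

```bash
python3 -c "
from h import *; avg(5)"
```

```text
t24.45 az -127.48 r 50.8 z 206.1 Tz mean 0.565 sd 0.028 [0.58 0.55 0.58 0.52 0.6 ] F,Mz [ 9.895 -6.311 -4.09  -0.03 ] [0.333 0.448 0.173 0.019]
```

Emit:
{"fn": "move_arm", "kwargs": {
  "increments": "-0.63 0.61 -0.04 0 0 -1 255;-0.63 0.62 -0.04 0 0 -1 255;-0.61 0.63 -0.04 0 0 -1 255;-0.6 0.64 -0.04 0 0 -1 255;-0.6 0.65 -0.04 0 0 -1 255;-0.6 0.65 -0.04 0 0 -1 255;-0.57 0.67 -0.04 0 0 -1 255;-0.57 0.67 -0.04 0 0 -1 255"
}}

```text
time: 25.12
position: [0.4791, -0.0418, 0.2058]
tool_rot: [1.769, 2.585, 0.002]
ft_force: [9.4, -7.4, -3.0]
grip_width: 0.003
grip_force: 5.2
```

```bash
python3 -c "
from h import *; avg(5);st()
for cam in ('scene','wrist'):
    a=spk(.231,cam)
    print(cam,[ (c,len(b),np.mean(b).round(1)) for c in (-150,-30,90) for b in [a[abs((a-c+180)%360-180)<20]] if len(b)])
"
```

```text
t25.37 az -135.38 r 50.6 z 205.8 Tz mean 0.536 sd 0.012 [0.53 0.54 0.53 0.55 0.52] F,Mz [ 9.106 -6.791 -3.313 -0.032] [0.295 0.583 0.408 0.004]
t25.37 p [479.  -41.5 205.8] yang 21.3 r 50.6 az -135.4 tilt 0.5 F [ 9.02 -6.73 -3.05] M [-1.407 -2.024 -0.038] Tz 0.524 (rxF 0.563) q [ 0.58 -0.02 -0.54  1.87 -0.01  1.28  0.41] w 0.00
rim z med 0.2346 n 650
[ 0 23 24 21 12  1  0  0  0  0  0  0  0  3  3  0  0  0  0  0  0  0  0  0
  0 11 31  3  0  0  0  0  0  0  0  0]
scene [(-150, 80, np.float64(-152.3)), (-30, 6, np.float64(-38.2)), (90, 45, np.float64(83.2))]
rim z med 0.2367 n 24808
[   0  870  591  291    0    0    0    0    0    0    0    0    0  183
  612    3    0    0    0    0    0    0    0    0   50 1095 1892   78
    0    0    0    0    0    0    0    0]
wrist [(-150, 1752, np.float64(-157.7)), (-30, 798, np.float64(-37.0)), (90, 3065, np.float64(82.0))]
```

Emit:
{"fn": "move_arm", "kwargs": {
  "increments": "-0.54 0.69 -0.04 0 0 -1 255;-0.53 0.7 -0.04 0 0 -1 255;-0.52 0.71 -0.04 0 0 -1 255;-0.51 0.71 -0.04 0 0 -1 255;-0.49 0.73 -0.04 0 0 -1 255;-0.48 0.73 -0.04 0 0 -1 255;-0.47 0.74 -0.04 0 0 -1 255;-0.45 0.75 -0.04 0 0 -1 255"
}}

```text
time: 26.13
position: [0.4749, -0.0365, 0.2055]
tool_rot: [1.945, 2.455, 0.001]
ft_force: [8.2, -8.6, -2.8]
grip_width: 0.007
grip_force: 5.3
```

```bash
python3 -c "
from h import *; avg(5)"
```

```text
t26.38 az -143.07 r 50.4 z 205.5 Tz mean 0.552 sd 0.041 [0.5  0.59 0.53 0.61 0.53] F,Mz [ 7.924e+00 -7.880e+00 -2.832e+00 -4.000e-03] [0.324 0.32  0.275 0.047]
```

Emit:
{"fn": "move_arm", "kwargs": {
  "increments": "-0.44 0.75 -0.04 0 0 -1 255;-0.43 0.76 -0.04 0 0 -1 255;-0.41 0.77 -0.04 0 0 -1 255;-0.4 0.78 -0.04 0 0 -1 255;-0.39 0.78 -0.04 0 0 -1 255;-0.37 0.79 -0.04 0 0 -1 255;-0.36 0.8 -0.04 0 0 -1 255;-0.35 0.8 -0.04 0 0 -1 255"
}}

```text
time: 27.05
position: [0.4713, -0.0309, 0.2052]
tool_rot: [2.113, 2.313, 0.0]
ft_force: [8.5, -10.6, -1.7]
grip_width: 0.005
grip_force: 5.4
```

```bash
python3 -c "
from h import *; avg(5);st()
for cam in ('scene','wrist'):
    a=spk(.230,cam)
    print(cam,[ (c,len(b),np.mean(b).round(1)) for c in (-170,-50,70) for b in [a[abs((a-c+180)%360-180)<20]] if len(b)])
"; python3 plan.py -156.2 .05 1 2 .05
```

```text
t27.30 az -150.78 r 50.1 z 205.1 Tz mean 0.575 sd 0.026 [0.6  0.59 0.58 0.58 0.53] F,Mz [ 7.137 -8.764 -2.294  0.017] [0.47  0.341 0.415 0.023]
t27.30 p [471.2 -30.5 205.1] yang 5.2 r 50.1 az -150.8 tilt 0.5 F [ 6.76 -8.84 -2.99] M [-1.89  -1.563 -0.027] Tz 0.525 (rxF 0.552) q [ 0.58 -0.04 -0.55  1.89 -0.02  1.28  0.12] w 0.00
rim z med 0.2335 n 601
[22 25 16  4  0  0  0  0  0  0  0  0  0  1  0  0  0  0  0  0  0  0  0  4
 30 17  1  0  0  0  0  0  0  0  0  8]
scene [(-170, 71, np.float64(-127.4)), (-50, 1, np.float64(-45.0)), (70, 52, np.float64(67.9))]
rim z med 0.2359 n 25120
[1116  470   24    0    0    0    0    0    0    0    0    0  575  315
    0    0    0    0    0    0    0    0    2  404 1802  902    0    0
    0    0    0    0    0    0    0  148]
wrist [(-170, 1758, np.float64(-143.0)), (-50, 890, np.float64(-52.0)), (70, 3108, np.float64(66.2))]
az->-164.2 -0.34 0.80 -0.04 0 0 -1 255;-0.33 0.81 -0.04 0 0 -1 255;-0.32 0.81 -0.04 0 0 -1 255;-0.30 0.82 -0.04 0 0 -1 255;-0.29 0.83 -0.04 0 0 -1 255;-0.28 0.83 -0.04 0 0 -1 255;-0.26 0.83 -0.04 0 0 -1 255;-0.24 0.84 -0.04 0 0 -1 255
az->-172.2 -0.23 0.84 -0.04 0 0 -1 255;-0.22 0.84 -0.04 0 0 -1 255;-0.20 0.85 -0.04 0 0 -1 255;-0.18 0.86 -0.04 0 0 -1 255;-0.17 0.85 -0.04 0 0 -1 255;-0.16 0.86 -0.04 0 0 -1 255;-0.14 0.86 -0.04 0 0 -1 255;-0.13 0.86 -0.04 0 0 -1 255
```

Emit:
{"fn": "move_arm", "kwargs": {
  "increments": "-0.34 0.8 -0.04 0 0 -1 255;-0.33 0.81 -0.04 0 0 -1 255;-0.32 0.81 -0.04 0 0 -1 255;-0.3 0.82 -0.04 0 0 -1 255;-0.29 0.83 -0.04 0 0 -1 255;-0.28 0.83 -0.04 0 0 -1 255;-0.26 0.83 -0.04 0 0 -1 255;-0.24 0.84 -0.04 0 0 -1 255"
}}

```text
time: 28.07
position: [0.4686, -0.0249, 0.2048]
tool_rot: [2.269, 2.159, -0.001]
ft_force: [5.9, -10.4, -1.1]
grip_width: 0.009
grip_force: 5.4
```

```bash
python3 -c "
from h import *; avg(5)"
```

```text
t28.32 az -158.24 r 50.0 z 204.8 Tz mean 0.595 sd 0.037 [0.54 0.66 0.58 0.58 0.61] F,Mz [  5.913 -10.169  -0.872   0.013] [0.565 0.594 0.333 0.029]
```

Emit:
{"fn": "move_arm", "kwargs": {
  "increments": "-0.23 0.84 -0.04 0 0 -1 255;-0.22 0.84 -0.04 0 0 -1 255;-0.2 0.85 -0.04 0 0 -1 255;-0.18 0.85 -0.04 0 0 -1 255;-0.17 0.85 -0.04 0 0 -1 255;-0.16 0.86 -0.04 0 0 -1 255;-0.14 0.86 -0.04 0 0 -1 255;-0.13 0.86 -0.04 0 0 -1 255"
}}

```text
time: 28.98
position: [0.4666, -0.0183, 0.2044]
tool_rot: [2.415, 1.996, -0.002]
ft_force: [5.3, -11.4, 0.3]
grip_width: 0.007
grip_force: 5.4
```

```bash
python3 -c "
from h import *; avg(5);st()
for cam in ('scene','wrist'):
    a=spk(.230,cam)
    print(cam,[ (c,len(b),np.mean(b).round(1)) for c in (-70,50) for b in [a[abs((a-c+180)%360-180)<20]] if len(b)])
"; python3 plan.py -172.2 .0498 1 3 .0495
```

```text
t29.23 az -166.14 r 49.8 z 204.4 Tz mean 0.564 sd 0.072 [0.55 0.69 0.57 0.54 0.47] F,Mz [  4.696 -10.151  -0.509   0.017] [0.376 0.472 0.276 0.059]
t29.23 p [466.7 -17.9 204.4] yang -10.8 r 49.8 az -166.1 tilt 0.5 F [  4.71 -10.04  -0.2 ] M [-2.154 -1.061 -0.069] Tz 0.473 (rxF 0.542) q [ 0.57 -0.05 -0.57  1.9  -0.02  1.28 -0.18] w 0.01
rim z med 0.2328 n 455
[ 0  0  0  0  0  0  0  0  0  0  0  0  0  0  0  0  0  0  0  0  0  0 11 34
  5  0  0  0  0  0  0  0  0  0 18  6]
scene [(50, 50, np.float64(53.4))]
rim z med 0.2352 n 25554
[ 248    0    0    0    0    0    0    0    0    0  239  711   20    0
    0    0    0    0    0    0    0   72 1212 1806   34    0    0    0
    0    0    0    0    0    1 1042  474]
wrist [(-70, 970, np.float64(-66.8)), (50, 3124, np.float64(50.9))]
az->-180.2 -0.10 0.86 -0.04 0 0 -1 255;-0.08 0.87 -0.04 0 0 -1 255;-0.07 0.87 -0.04 0 0 -1 255;-0.05 0.86 -0.04 0 0 -1 255;-0.04 0.87 -0.04 0 0 -1 255;-0.02 0.87 -0.04 0 0 -1 255;-0.01 0.87 -0.04 0 0 -1 255;0.01 0.86 -0.04 0 0 -1 255
az->-188.2 0.02 0.87 -0.04 0 0 -1 255;0.04 0.87 -0.04 0 0 -1 255;0.05 0.86 -0.04 0 0 -1 255;0.07 0.87 -0.04 0 0 -1 255;0.09 0.86 -0.04 0 0 -1 255;0.10 0.86 -0.04 0 0 -1 255;0.11 0.86 -0.04 0 0 -1 255;0.13 0.85 -0.04 0 0 -1 255
az->-196.2 0.14 0.86 -0.04 0 0 -1 255;0.16 0.85 -0.04 0 0 -1 255;0.17 0.85 -0.04 0 0 -1 255;0.19 0.84 -0.04 0 0 -1 255;0.20 0.84 -0.04 0 0 -1 255;0.22 0.84 -0.04 0 0 -1 255;0.23 0.83 -0.04 0 0 -1 255;0.25 0.83 -0.04 0 0 -1 255
```

Emit:
{"fn": "move_arm", "kwargs": {
  "increments": "-0.1 0.86 -0.04 0 0 -1 255;-0.08 0.87 -0.04 0 0 -1 255;-0.07 0.87 -0.04 0 0 -1 255;-0.05 0.86 -0.04 0 0 -1 255;-0.04 0.87 -0.04 0 0 -1 255;-0.02 0.87 -0.04 0 0 -1 255;-0.01 0.87 -0.04 0 0 -1 255;0.01 0.86 -0.04 0 0 -1 255"
}}

```text
time: 30.0
position: [0.4655, -0.0118, 0.204]
tool_rot: [2.549, 1.822, -0.004]
ft_force: [2.4, -11.1, 2.3]
grip_width: 0.003
grip_force: 5.3
```

Emit:
{"fn": "move_arm", "kwargs": {
  "increments": "0.02 0.87 -0.04 0 0 -1 255;0.04 0.87 -0.04 0 0 -1 255;0.05 0.86 -0.04 0 0 -1 255;0.07 0.87 -0.04 0 0 -1 255;0.09 0.86 -0.04 0 0 -1 255;0.1 0.86 -0.04 0 0 -1 255;0.11 0.86 -0.04 0 0 -1 255;0.13 0.85 -0.04 0 0 -1 255"
}}

```text
time: 30.67
position: [0.4655, -0.0045, 0.2036]
tool_rot: [2.671, 1.641, -0.005]
ft_force: [-0.3, -11.8, 2.5]
grip_width: 0.004
grip_force: 5.3
```

Emit:
{"fn": "move_arm", "kwargs": {
  "increments": "0.14 0.86 -0.04 0 0 -1 255;0.16 0.85 -0.04 0 0 -1 255;0.17 0.85 -0.04 0 0 -1 255;0.19 0.84 -0.04 0 0 -1 255;0.2 0.84 -0.04 0 0 -1 255;0.22 0.84 -0.04 0 0 -1 255;0.23 0.83 -0.04 0 0 -1 255;0.25 0.83 -0.04 0 0 -1 255"
}}

```text
time: 31.33
position: [0.4662, 0.002, 0.2031]
tool_rot: [2.779, 1.451, -0.007]
ft_force: [-3.4, -12.1, 3.8]
grip_width: 0.008
grip_force: 5.9
```

```bash
python3 -c "
from h import *; avg(5);st()
for cam in ('scene','wrist','top'):
    a=spk(.229,cam)
    print(cam,[ (c,len(b),np.mean(b).round(1)) for c in (-92,28,148) for b in [a[abs((a-c+180)%360-180)<20]] if len(b)])
"; python3 plan.py -196.2 .0495 1 1 .0495
```

```text
t31.58 az 170.40 r 49.4 z 203.1 Tz mean 0.603 sd 0.031 [0.63 0.59 0.61 0.55 0.64] F,Mz [ -1.87  -11.199   4.093   0.042] [0.204 0.456 0.155 0.048]
t31.58 p [466.3   2.2 203.1] yang -34.8 r 49.4 az 170.4 tilt 0.4 F [ -1.62 -10.85   4.26] M [-2.274  0.319  0.095] Tz 0.637 (rxF 0.542) q [ 0.56 -0.04 -0.61  1.89 -0.02  1.28 -0.65] w 0.01
rim z med 0.2323 n 425
[ 0  0  0  0  0  0  0  0  7  2  0  0  0  0  0  0  0  0  0  0 12 18  0  0
  0  0  0  0  0  0  0  0  0  0  0  0]
scene [(-92, 9, np.float64(-91.1)), (28, 30, np.float64(30.9))]
rim z med 0.2342 n 25969
[   0    0    0    0    0    0    0    0  428  622    0    0    0    0
    0    0    0    0    0  183 1594 1400    0    0    0    0    0    0
    0    0    0  156 1071  445   88    0]
wrist [(-92, 1050, np.float64(-89.0)), (28, 3177, np.float64(28.4)), (148, 1760, np.float64(147.2))]
rim z med 0.2339 n 595
[ 0  0  0  0  0  0  0  3 15  6  0  0  0  0  0  0  0  0  0  2 42 34  0  0
  0  0  0  0  0  0  0  0  0  0  0  0]
top [(-92, 24, np.float64(-92.8)), (28, 78, np.float64(29.1))]
az->-204.2 0.24 0.83 -0.04 0 0 -1 255;0.27 0.82 -0.04 0 0 -1 255;0.27 0.82 -0.04 0 0 -1 255;0.29 0.81 -0.04 0 0 -1 255;0.31 0.81 -0.04 0 0 -1 255;0.32 0.80 -0.04 0 0 -1 255;0.33 0.80 -0.04 0 0 -1 255;0.35 0.79 -0.04 0 0 -1 255
```

Emit:
{"fn": "move_arm", "kwargs": {
  "increments": "0.24 0.83 -0.04 0 0 -1 255;0.27 0.82 -0.04 0 0 -1 255;0.27 0.82 -0.04 0 0 -1 255;0.29 0.81 -0.04 0 0 -1 255;0.31 0.81 -0.04 0 0 -1 255;0.32 0.8 -0.04 0 0 -1 255;0.33 0.8 -0.04 0 0 -1 255;0 0 0 0 0 0 255"
}}

```text
time: 32.4
position: [0.4678, 0.0083, 0.2028]
tool_rot: [2.863, 1.28, -0.007]
ft_force: [-3.6, -11.0, 4.9]
grip_width: 0.006
grip_force: 5.0
```

```bash
python3 -c "
from h import *; avg(5);st()
for cam in ('scene','wrist','top'):
    a=spk(.229,cam)
    print(cam,[ (c,len(b),np.mean(b).round(1)) for c in (-98,22,142) for b in [a[abs((a-c+180)%360-180)<20]] if len(b)])
"
```

```text
t32.65 az 163.11 r 49.3 z 202.7 Tz mean 0.574 sd 0.016 [0.6  0.55 0.58 0.57 0.57] F,Mz [ -3.302 -10.276   4.437   0.042] [0.388 0.539 0.329 0.026]
t32.65 p [467.8   8.3 202.7] yang -41.8 r 49.3 az 163.1 tilt 0.4 F [ -3.04 -10.98   4.16] M [-2.146  0.561  0.004] Tz 0.565 (rxF 0.561) q [ 0.56 -0.04 -0.62  1.89 -0.02  1.28 -0.78] w 0.01
rim z med 0.2318 n 389
[ 0  0  0  0  0  0  0  8 10  0  0  0  0  0  0  0  0  0  0  2 11  0  0  0
  0  0  0  0  0  0  0  0  0  0  0  0]
scene [(-98, 18, np.float64(-99.7)), (22, 13, np.float64(23.7))]
rim z med 0.2339 n 25861
[   0    0    0    0    0    0    0  180  791   71    0    0    0    0
    0    0    0    0   56 1138 1897   67    0    0    0    0    0    0
    0    0   37 1071  433  221    0    0]
wrist [(-98, 1042, np.float64(-95.6)), (22, 3158, np.float64(21.6)), (142, 1762, np.float64(139.8))]
rim z med 0.2337 n 599
[ 0  0  0  0  0  0  0 10 11  1  0  0  0  0  0  0  0  0  0 23 41  2  0  0
  0  0  0  0  0  0  0  0  0  0  0  0]
top [(-98, 22, np.float64(-98.9)), (22, 66, np.float64(22.1))]
```

Emit:
{"fn": "move_arm", "kwargs": {
  "increments": "-1.2 -1.6 0 0 0 0 255;-1.2 -1.6 0 0 0 0 255;-1.2 -1.6 0 0 0 0 255;-1.2 -1.6 0 0 0 0 255;-1.2 -1.6 0 0 0 0 255;0 0 0 0 0 0 255;0 0 0 0 0 0 255;0 0 0 0 0 0 255"
}}

```text
time: 33.47
position: [0.4628, 0.0057, 0.2022]
tool_rot: [-2.865, -1.289, -0.0]
ft_force: [-0.3, -0.7, -0.0]
grip_width: 0.005
grip_force: 0.0
```

```bash
python3 -c "
from h import *; st()"
```

```text
t33.47 p [462.8   5.7 202.2] yang -41.6 r 53.5 az 167.4 tilt 0.0 F [-0.28 -0.66 -0.04] M [-0.031 -0.031 -0.044] Tz -0.006 (rxF 0.038) q [ 0.57 -0.05 -0.61  1.9  -0.03  1.28 -0.76] w 0.00
```

Emit:
{"fn": "move_arm", "kwargs": {
  "increments": "0 0 8 0 0 0 255;0 0 10 0 0 0 255;0 0 14 0 0 0 255;0 0 18 0 0 0 255;0 0 20 0 0 0 255;0 0 20 0 0 0 255;0 0 20 0 0 0 255;0 0 10 0 0 0 255"
}}

```text
time: 34.13
position: [0.4639, 0.0056, 0.3258]
tool_rot: [2.863, 1.287, 0.006]
ft_force: [0.6, 0.7, 0.5]
grip_width: -0.001
grip_force: 0.0
```

Emit:
{"fn": "move_arm", "kwargs": {
  "increments": "-3 -20 5 0 0 0 255;-3 -25 0 0 0 0 255;-3 -25 0 0 0 0 255;-3 -25 0 0 0 0 255;-3 -25 0 0 0 0 255;-3 -25 0 0 0 0 255;-3 -20 0 0 0 0 255;0 -10 0 0 0 0 255"
}}

```text
time: 34.8
position: [0.4409, -0.1727, 0.3273]
tool_rot: [2.867, 1.282, -0.001]
ft_force: [-0.0, -0.8, 0.0]
grip_width: 0.005
grip_force: 0.0
```

```bash
python3 - <<'E'
from h import *
st()
for cam in ('scene','top'):
    a=spk(.229,cam)
    print(cam,[ (c,len(b),np.mean(b).round(1)) for c in (-98,22,142) for b in [a[abs((a-c+180)%360-180)<20]] if len(b)])
p=ctrl.get_image('top')
for t in ['cocoa_pod_mid','marshmallow_jar_mid','gift_box_mid']:
    print(t,[(np.round(d['centre'],3),round(d['score'],2)) for d in ctrl.find_in(t,p)[:2]])
E
```

```text
t34.80 p [ 440.9 -172.7  327.3] yang -41.8 r 182.5 az -114.0 tilt 0.1 F [-0.03 -0.78  0.01] M [-0.003 -0.064  0.033] Tz 0.086 (rxF 0.052) q [ 0.73 -0.08 -0.38  1.68 -0.03  1.53 -0.38] w 0.00
rim z med 0.2321 n 727
[ 0  0  0  0  0  0  1 19 15  1  0  0  0  0  0  0  0  0  0 12 26  5  0  0
  0  0  0  0  0  0  0  8 22  3  0  0]
scene [(-98, 36, np.float64(-99.6)), (22, 43, np.float64(24.3)), (142, 33, np.float64(143.3))]
rim z med 0.2338 n 1055
[ 0  0  0  0  0  0  0 28 36  0  0  0  0  0  0  0  0  0  0 27 45  4  0  0
  0  0  0  0  0  0  1 25 49  5  0  0]
top [(-98, 64, np.float64(-99.2)), (22, 76, np.float64(22.2)), (142, 80, np.float64(142.4))]
cocoa_pod_mid [(array([0.515, 0.237, 0.039]), 0.75), (array([ 0.511, -0.406,  0.107]), 0.49)]
marshmallow_jar_mid [(array([ 0.511, -0.405,  0.106]), 0.87)]
gift_box_mid [(array([ 0.649, -0.371,  0.05 ]), 0.83)]
```

```bash
python3 -c "
from h import *; print(ctrl.close_job())"
```

```text
the job is handed in; nothing more can be done
None
```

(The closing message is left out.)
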